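# Reset the tester with its key and hang the key up

## Robot

A 6-joint arm with a two-finger parallel gripper is mounted at the origin on a cart in front of the work surface, level with it; the furniture and walls round the work are solid. World frame = base frame: x ahead of the robot, y to its left, z up, the work surface at z = 0. Lengths are in m, angles in rad, forces in N, time in s.
With the tool pointing down it reaches from about 0.375 to 0.975 m from the base axis. Payload 3.8 kg.
Tool frame: the origin (TCP) lies at the very end of the fingers, on their centre line; the grasp point (between the pads) lies 19 mm behind it (bot.grip_point_offset is the distance from the TCP to the grasp point, in m); z points along the fingers, x is the direction in which the jaws open and shut, and the axes are right-handed (so a half turn about z gives the same grasp; the last joint's range is limited). The gripper opens to 85 mm and grips with 20 to 120 N. Pads are 22 mm wide; open, the fingers measure 114 mm over their backs; the gripper's body (76 mm by 85 mm) begins 54 mm behind the grasp point. The pads swing forward as they close: fully open they stand 13 mm farther back than shut.
Start: joints at [1.065, 0.264, 1.604, -0, 1.274, -0.037], TCP at [0.305, 0.602, 0.208] pointing down, gripper open.
Joint ranges: [-2.63, 2.63], [-0.94, 2.18], [0.31, 2.57], [-1.31, 4.45], [0, 2.66], [-2.55, 2.55]. Speed limits (rad/s): [2.57, 2.57, 3.14, 3.14, 3.14, 3.14].

## Interface

Orientations are given as a rotation vector (axis times angle).
In Python, from workcell import bot, read_camera gives the robot as it stands.
- The arm moves only by the tool arm_command, never from a script. Its argument "rows" is a list of rows, each an object with "delta_rot": the turn, a rotation vector about the tool's x, y, z in rad, a list of three; "xyz": the shift along the tool's x, y, z in m, a list of three; "gripper": the finger opening in m, from 0 to 0.0854. A call has 1 to 12 rows; each row shifts and turns the commanded pose from where the row before left it, along the tool's axes as they then stand; what a row does not reach is not made up. A row lasts 1/10 s, in which the tool goes at most 50 mm and 8.59 degrees, less where a joint would pass 70% of its speed; a pose out of reach is approached as far as the arm can. A call is refused whole if a number of a shift passes 0.05 or a number of a turn 0.15, either way. A call with a gripper value outside its range is refused whole. The fingers move at their own pace and stop on an object; "force" is the grip in N (left out, the last holds). Time passes only in rows, so rows that do not move let the fingers close. It gives the time, the measured TCP pose, the force and the opening at its end, in the units of the state.
- bot.read_state(): the state, without advancing time (a new reading comes with each control period).
- read_camera(name): name is "scene" or "top" or "wrist"; returns a dict with "pixels" (400x640x3 uint8, red, green, blue), "range_z" (400x640 float32, m along the optical axis (not along the pixel's ray), 0 where there is no reading), "intrinsics" (3x3 intrinsics, pixels), "camera_from_world" (4x4, takes a point from world to camera coordinates). Camera axes: x right, y up, looking along -z (the intrinsics and any distortion apply to the point x, -y, -z); pixel columns grow to the right and rows downward; lengths in m; the calibration is good to about 2 mm. A picture is of the moment at which its call begins.
- bot.finish_job(): hands the job in, once; it reports no verdict.
The state is a dict: "time": time; "q": joint angles; "joint_vel": joint speeds; "joint_torque": joint torques, N m; "tool_pos": TCP position; "tcp_rot": TCP orientation; "wrist_force": force on the tool from outside, world axes, zero at the start; "torque": the same for the moment, N m; "width": opening from 0.0 (shut) to 1.0 (fully open).
Only numpy, scipy, OpenCV 4.12 (cv2) and the standard library are available. Lean on these libraries where they do the work, as an engineer would, in place of code of your own. Each camera call takes 0.05 s, during which the arm holds its last target.

## Task

Reset the leak tester: turn the key in the sloped grey console's lock clockwise as far as it goes, to the yellow dot, then back to the white dot, the only position where it comes out. Draw the key out and hang it by its bow on the two-prong hook, shank down between the prongs and the yellow marked face outward (away from the blue post); let go of it there. Do not knock away the brass nipple and the plug gauge that lie in between.

Things in the scene. Friction and masses are not known exactly. Their poses are not given: they have to be found in the camera images.
- console: fixed grey sloped console, 120 deep (x), 130 wide (y), 79 high in front, 141 at the back; origin at the centre of its underside, front faces its -x, z up. Its top slopes up to the back at 27 deg: face normal (-sin27, 0, cos27) in its frame; lock in the middle of it. White dot up the slope from the lock (12 o'clock), yellow dot 60 deg clockwise of it. Two flat lamps, 6 high, near the upper edge
- lock (a point): middle of the lock on the sloping face, 110 above the console's origin; axes as the console. The lock axis is the face normal. At home the key's marked -x face looks to the console's -y (right as seen from the front), its lug to +y, and its origin stands 12 out of the face along the axis. The shank has 0.75 play each way in the bore
- plug (a joint): turn of the lock's plug: 0 = home (white dot, a firm stop), grows clockwise as seen facing the slope, stop at 1.05 rad (yellow dot). Light friction (about 0.04 N m), stays where left, no spring. It turns only with the key, with up to 0.25 rad of play in all between them
- key: loose key, 50 g, standing in the lock at the start. Origin on the shank axis at the shoulder (underside of the bow); z along the shank, up into the bow. Bow: black plate 10 thick (x), 34 wide (y), 34 tall (z 0 to 34); its -x face carries the yellow mark, its +x face is plain. Shank: 10 diameter, z 0 to -36, with a lug towards +x
- key_face (a point): point 50 mm straight out from the key's marked face (key frame -50, 0, 17): shows where the marked face looks
- key_lug (a point): outer end of the key's lug (key frame 11, 0, -22): the lug reaches 11 from the shank axis, is 5 wide (y), z -19 to -25. It passes the lock's notch (1 free each side) only at home; elsewhere the face plate holds it in. Drawn out 26 along the axis the key is free
- hook: fixed key hook: dark base 90 x 85; blue post 36 wide, 109 high at its back (x 15 to 25); two level round steel prongs, 6 thick, axes at y = +-10.5 (15 free between), tops 110 above the origin, running from the post to the front (-x). Origin at the centre of the base's underside, z up. Nothing of it stands higher than the prong tips
- hook_seat (a point): where the key belongs: between the prongs at prong-top height (hook frame -10, 0, 110); axes as the hook, outward is -x. The shank hangs between the prongs, the bow's underside lies across both prong tops, its wide direction along y. The key goes in straight from above or from the front
- hook_front (a point): front end of the prongs, midway between them (hook frame -40, 0, 110); axes as the hook. The tips turn up 5 above the prong tops here
- head_01: white chrome shower head standing neck up, fixed to the table, disc 125 diameter, 91 high; origin at the centre of its underside; only in the way
- nipple_3: loose brass threaded nipple standing upright, 23 x 26 x 40 high; origin at the centre of its underside; leave it
- plug_gauge: loose steel plug gauge lying, 106 long (its y), 21 diameter; origin under its centre; leave it
Mind the look-alikes: they are no part of the job. What is shaped like the hook but green or purple is not meant. Leave any orange look-alike of the key alone.

How it is judged:
By the outcome, as a careful person would: the job done as asked, in the order asked, and still so for the second after the job is handed in, with the robot touching nothing.
It also fails if it takes over 54 s, if anything falls off the work surface, if the arm or the gripper's body presses on something with over 40 N, if the wrist force passes 120 N, or if a joint passes its speed limit or range.

## Working session

There is one attempt and no reset: what is moved stays moved. The work goes in short steps, Python scripts to look and compute and a tool call to move; the robot and the scene stay as the last step left them, time stands still between calls to the robot, and variables do not carry over. Pictures are saved under pics/ and viewed, and the job is handed in when it is done.

Besides the shell and the picture viewer there is one more tool, called after "Request:" as a command line: name --argument value ..., lists and objects as JSON in quotes. arm_command: Moves the arm, as the interface text tells. Its arguments: {"type":"object","properties":{"rows":{"type":"array","items":{"type":"object","properties":{"delta_rot":{"type":"array","items":{"type":"number"}},"xyz":{"type":"array","items":{"type":"number"}},"gripper":{"type":"number"}}}},"force":{"type":"number"}},"required":["rows"]}

```bash
ls; mkdir -p pics
cat > h.py <<'E'
import numpy as np, cv2
from workcell import bot, read_camera
def cap(n,f=None):
    c=read_camera(n)
    if f: cv2.imwrite('pics/'+f+'.png',c['pixels'][:,:,::-1]); np.savez('pics/'+f+'.npz',**c)
    return c
def load(f): return dict(np.load('pics/'+f+'.npz'))
def unproj(c,u,v,d):
    K=c['intrinsics'];u=np.asarray(u,float);v=np.asarray(v,float)
    p=np.stack([(u-K[0,2])/K[0,0]*d,-(v-K[1,2])/K[1,1]*d,-d,np.ones_like(d)],-1)
    return (p@np.linalg.inv(c['camera_from_world']).T)[...,:3]
def cloud(c):
    v,u=np.mgrid[:400,:640]; return unproj(c,u,v,c['range_z'].astype(float))
def proj(c,P):
    P=np.atleast_2d(P);q=np.c_[P,np.ones(len(P))]@c['camera_from_world'].T
    K=c['intrinsics'];return np.c_[K[0,0]*q[:,0]/-q[:,2]+K[0,2],K[1,1]*-q[:,1]/-q[:,2]+K[1,2]]
E
python3 - <<'E'
from h import *
for n in ['scene','top','wrist']:
    c=cap(n,n+'0'); print(n,c.keys(),c['intrinsics'].round(1).tolist(),np.linalg.inv(c['camera_from_world']).round(3).tolist())
print(bot.read_state(), bot.grip_point_offset)
E
```

```text
pics
scene dict_keys(['pixels', 'range_z', 'intrinsics', 'camera_from_world']) [[396.0, 0.0, 320.6], [0.0, 396.0, 201.4], [0.0, 0.0, 1.0]] [[0.538, 0.398, -0.743, -0.111], [-0.843, 0.244, -0.48, -0.461], [-0.009, 0.884, 0.467, 0.537], [0.0, 0.0, 0.0, 1.0]]
top dict_keys(['pixels', 'range_z', 'intrinsics', 'camera_from_world']) [[443.6, 0.0, 311.3], [0.0, 443.6, 201.5], [0.0, 0.0, 1.0]] [[-0.015, 0.984, -0.179, 0.407], [-1.0, -0.014, 0.007, 0.017], [0.004, 0.179, 0.984, 1.296], [0.0, 0.0, 0.0, 1.0]]
wrist dict_keys(['pixels', 'range_z', 'intrinsics', 'camera_from_world']) [[291.4, 0.0, 319.2], [0.0, 291.4, 204.0], [0.0, 0.0, 1.0]] [[0.452, -0.852, -0.263, 0.236], [0.892, 0.432, 0.135, 0.636], [-0.001, -0.295, 0.955, 0.372], [0.0, 0.0, 0.0, 1.0]]
{'time': 0.15, 'q': array([ 1.06510192e+00,  2.64600196e-01,  1.60507358e+00,  9.89005462e-06,
        1.27367243e+00, -3.68874936e-02]), 'joint_vel': array([-0.00096746, -0.00080026, -0.00482434,  0.00095037, -0.00104654,
       -0.00050527]), 'joint_torque': array([ 6.54180858e-04, -5.15910351e+01, -3.67957199e+01, -1.03651714e-04,
        8.12519342e-03, -4.18504740e-06]), 'tool_pos': array([0.30467803, 0.60164838, 0.20662733]), 'tcp_rot': array([ 2.67592398e+00,  1.64428215e+00, -2.40505224e-03]), 'wrist_force': array([-0.20980288, -0.09354991,  0.68769709]), 'torque': array([-0.01793684,  0.00165673, -0.02743005]), 'width': 0.9992270156808587} 0.0187
```

View pics/scene0.png

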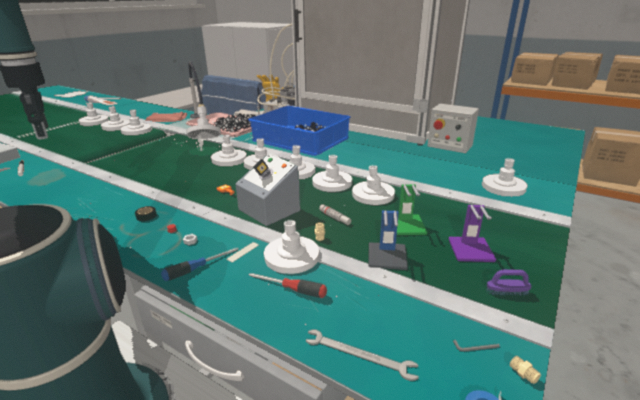

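View pics/top0.png

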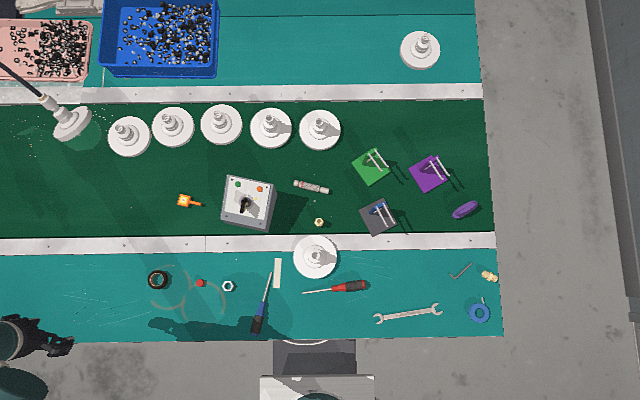

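View pics/wrist0.png

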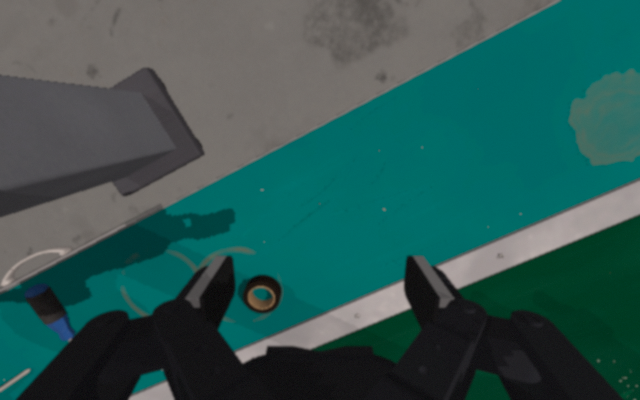

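Hooks: dark base with blue post at top (378,215) / scene (388,240), the green one at top (372,167), the purple one at top (430,173). Only the first fits. The black key is at top (245,205), and the orange look-alike is at (188,201). I'll confirm in an enlarged crop.

Run:
```python
from h import *
s=load('scene0')['pixels'];t=load('top0')['pixels']
a=cv2.resize(t[165:245,210:290],(400,400),interpolation=cv2.INTER_CUBIC)
b=cv2.resize(t[185:245,345:405],(400,400),interpolation=cv2.INTER_CUBIC)
cv2.imwrite('pics/c1.png',np.hstack([a,b])[:,:,::-1])
a=cv2.resize(s[145:225,230:310],(400,400),interpolation=cv2.INTER_CUBIC)
b=cv2.resize(s[195:275,350:430],(400,400),interpolation=cv2.INTER_CUBIC)
cv2.imwrite('pics/c2.png',np.hstack([a,b])[:,:,::-1])
for n in ['scene0','top0']:
  c=load(n);P=cloud(c)
  pts={'scene0':[(268,212),(265,165),(388,258),(388,235)],'top0':[(247,225),(247,205),(240,185),(375,212),(378,225),(312,187),(319,222),(316,255)]}[n]
  for u,v in pts: print(n,u,v,P[v,u].round(4))
```

```text
scene0 268 212 [0.5631 0.1356 0.0377]
scene0 265 165 [0.617  0.1805 0.1395]
scene0 388 258 [ 0.5766 -0.1949  0.0108]
scene0 388 235 [ 0.6075 -0.1782  0.0492]
top0 247 225 [0.5653 0.1873 0.0805]
top0 247 205 [0.6158 0.1836 0.1113]
top0 240 185 [0.6663 0.1996 0.1351]
top0 375 212 [ 0.6072 -0.1779  0.0107]
top0 378 225 [ 0.5685 -0.1848  0.0123]
top0 312 187 [0.6824 0.0059 0.0223]
top0 319 222 [ 0.5782 -0.0127  0.0244]
top0 316 255 [ 0.4812 -0.0018  0.0629]
```

View pics/c1.png

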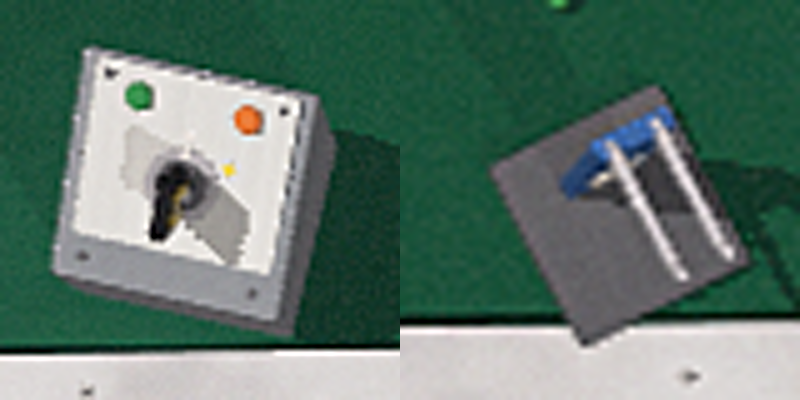

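View pics/c2.png

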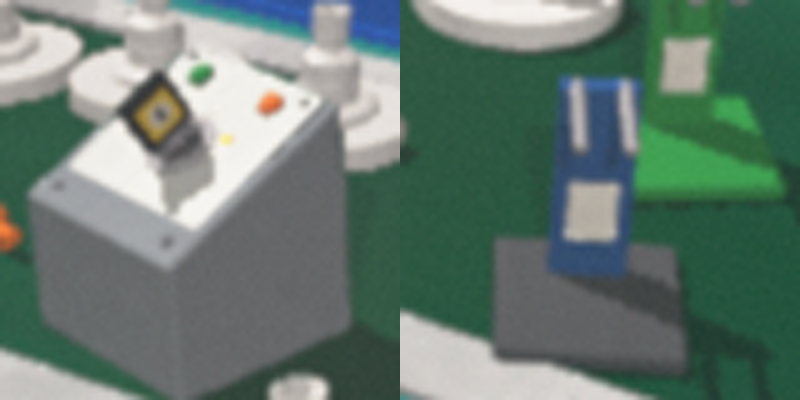

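The crops confirm the targets. The blue-post hook opens towards lower right, and the black key has its yellow mark on the console's right. Next I'll measure both poses.

Run:
```python
from h import *
for n,win in [('top0',(165,245,210,290)),('scene0',(145,225,230,310))]:
  c=load(n);P=cloud(c);r0,r1,c0,c1=win
  Q=P[r0:r1,c0:c1].reshape(-1,3);C=c['pixels'][r0:r1,c0:c1].reshape(-1,3).astype(int)
  m=(C.min(1)>170)&(Q[:,2]>.07)&(Q[:,2]<.16)
  W=Q[m]
  for _ in range(5):
    cen=W.mean(0);nn=np.linalg.svd(W-cen,full_matrices=False)[2][2];nn*=np.sign(nn[2]);d=(W-cen)@nn
    W=W[abs(d)<2.5*d.std()+1e-4]
  print(n,len(W),cen.round(4),nn.round(4),'tilt',np.degrees(np.arccos(nn[2])),'yaw',np.degrees(np.arctan2(-nn[1],-nn[0])),d.std())
  # whole top outline incl grey: points on plane
  d=(Q-cen)@nn; G=Q[(abs(d)<.004)]
  rect=cv2.minAreaRect(G[:,:2].astype(np.float32));print('rect',rect, cv2.boxPoints(rect).round(4).tolist())
# hook base
c=load('top0');P=cloud(c);Q=P[180:245,340:410].reshape(-1,3)
C=c['pixels'][180:245,340:410].reshape(-1,3).astype(int)
m=(C.max(1)-C.min(1)<25)&(C.max(1)<130)&(Q[:,2]>.004)&(Q[:,2]<.03)
im=np.zeros((65,70),np.uint8);im.flat[m]=255;cv2.imwrite('pics/m.png',cv2.resize(im,None,fx=6,fy=6))
G=Q[m];print(len(G),np.median(G[:,2]));rect=cv2.minAreaRect(G[:,:2].astype(np.float32));print(rect,cv2.boxPoints(rect).round(4).tolist())
# prongs
for n in ['top0','scene0']:
  c=load(n);P=cloud(c);Q=P.reshape(-1,3)
  m=(Q[:,2]>.095)&(Q[:,2]<.13)&(Q[:,0]>.5)&(Q[:,0]<.68)&(abs(Q[:,1]+.19)<.07)
  print(n,m.sum()); 
  for p,col in list(zip(Q[m],c['pixels'].reshape(-1,3)[m]))[::4]: print(p.round(4),col)
```

```text
top0 1089 [0.6386 0.1865 0.1174] [-0.4476  0.1045  0.8881] tilt 27.365663576653763 yaw -13.134589566239951 0.001993693464362382
rect ((0.6248421669006348, 0.1859532594680786), (0.13042281568050385, 0.11800260096788406), 76.54176330566406) [[0.552299976348877, 0.1362999975681305], [0.6669999957084656, 0.1088000014424324], [0.6973999738693237, 0.23559999465942383], [0.5825999975204468, 0.2630999982357025]]
scene0 691 [0.629  0.177  0.1144] [-0.4387  0.1063  0.8923] tilt 26.833011814707397 yaw -13.614357275292276 0.0012201987170935777
rect ((0.6206070780754089, 0.1858072578907013), (0.13396944105625153, 0.11756142973899841), 77.156494140625) [[0.5483999848365784, 0.13359999656677246], [0.6629999876022339, 0.10740000009536743], [0.692799985408783, 0.23800000548362732], [0.5781999826431274, 0.26420000195503235]]
677 0.009914341174780628
((0.5768700242042542, -0.1947861760854721), (0.1326906979084015, 0.08966048806905746), 29.941328048706055) [[0.4970000088214874, -0.1890999972820282], [0.5418000221252441, -0.26669999957084656], [0.6567000150680542, -0.2004999965429306], [0.611999988555908
[... 2453 characters left out ...]
.1095] [174 170 172]
[ 0.6002 -0.1659  0.0961] [ 78  92 114]
[ 0.603  -0.1742  0.0973] [ 99 107 127]
[ 0.6085 -0.1813  0.0967] [ 53  79 113]
[ 0.5907 -0.1973  0.1104] [187 182 183]
[ 0.5771 -0.1802  0.1094] [182 177 180]
[ 0.6068 -0.1845  0.096 ] [ 49  73 108]
[ 0.5878 -0.2008  0.1104] [159 156 161]
[ 0.5816 -0.1989  0.1104] [139 141 148]
[ 0.5715 -0.1852  0.1088] [166 163 165]
[ 0.5706 -0.1812  0.1056] [120 125 135]
[ 0.5769 -0.2033  0.1093] [178 174 177]
[ 0.574  -0.2023  0.108 ] [117 122 135]
[ 0.5475 -0.1932  0.1162] [169 165 168]
[ 0.5604 -0.212   0.1155] [178 175 176]
[ 0.558  -0.2109  0.114 ] [155 151 154]
[ 0.5495 -0.1949  0.1109] [ 98 101 109]
[ 0.5652 -0.2086  0.1047] [ 74  87 109]
```

View pics/m.png

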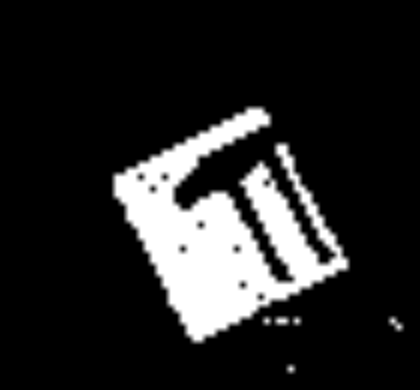

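```bash
cat >> h.py <<'E'
from scipy.spatial.transform import Rotation as Rn
def state():
    s=bot.read_state(); return s,np.array(s['tool_pos']),Rn.from_rotvec(s['tcp_rot'])
def console(cx=.6225,cy=.186,yaw=-13.4,t=27):
    a=np.radians(yaw);x=np.array([np.cos(a),np.sin(a),0]);y=np.array([-x[1],x[0],0]);t=np.radians(t)
    n=-np.sin(t)*x+np.cos(t)*np.array([0,0,1]);up=np.cos(t)*x+np.sin(t)*np.array([0,0,1])
    return np.array([cx,cy,.110]),x,y,n,up
def plan(p,R):
    s,p0,R0=state(); rv=(R0.inv()*R).as_rotvec()
    print('t',s['time'],'rot',rv.round(4),'|',np.linalg.norm(rv).round(3),'shift before rot(tool)',R0.inv().apply(p-p0).round(4),'after rot',R.inv().apply(p-p0).round(4))
def keygrasp(L,y,n,up,kz): # tool pose with TCP at key height kz
    return L+n*(.012+kz), Rn.from_matrix(np.c_[y,up,-n])
E
python3 - <<'E'
from h import *
L,x,y,n,up=console();p,R=keygrasp(L,y,n,up,.126);print(p);plan(p,R)
E
```

```text
[0.56155492 0.20051917 0.2329589 ]
t 0.15 rot [-0.4693  0.0571 -0.2302] | 0.526 shift before rot(tool) [-0.2418  0.4104 -0.0259] after rot [-0.3307  0.3174  0.1322]
```

Request:
arm_command --rows '[{"xyz": [-0.0202, 0.0342, -0.0022], "delta_rot": [0, 0, 0], "gripper": 0.05}, {"xyz": [-0.0202, 0.0342, -0.0022], "delta_rot": [0, 0, 0], "gripper": 0.05}, {"xyz": [-0.0202, 0.0342, -0.0022], "delta_rot": [0, 0, 0], "gripper": 0.05}, {"xyz": [-0.0202, 0.0342, -0.0022], "delta_rot": [0, 0, 0], "gripper": 0.05}, {"xyz": [-0.0202, 0.0342, -0.0022], "delta_rot": [0, 0, 0], "gripper": 0.05}, {"xyz": [-0.0202, 0.0342, -0.0022], "delta_rot": [0, 0, 0], "gripper": 0.05}, {"xyz": [-0.0202, 0.0342, -0.0022], "delta_rot": [0, 0, 0], "gripper": 0.05}, {"xyz": [-0.0202, 0.0342, -0.0022], "delta_rot": [0, 0, 0], "gripper": 0.05}, {"xyz": [-0.0202, 0.0342, -0.0022], "delta_rot": [0, 0, 0], "gripper": 0.05}, {"xyz": [-0.0202, 0.0342, -0.0022], "delta_rot": [0, 0, 0], "gripper": 0.05}, {"xyz": [-0.0202, 0.0342, -0.0022], "delta_rot": [0, 0, 0], "gripper": 0.05}, {"xyz": [-0.0202, 0.0342, -0.0022], "delta_rot": [0, 0, 0], "gripper": 0.05}]'

```text
time: 1.35
tool_pos: [0.562, 0.1989, 0.2339]
tcp_rot: [-2.677, -1.645, 0.001]
wrist_force: [1.1, 1.0, 0.3]
width: 0.584
```

Request:
arm_command --rows '[{"xyz": [0, 0, 0], "delta_rot": [-0.1173, 0.0143, -0.0575], "gripper": 0.05}, {"xyz": [0, 0, 0], "delta_rot": [-0.1173, 0.0143, -0.0575], "gripper": 0.05}, {"xyz": [0, 0, 0], "delta_rot": [-0.1173, 0.0143, -0.0575], "gripper": 0.05}, {"xyz": [0, 0, 0], "delta_rot": [-0.1173, 0.0143, -0.0575], "gripper": 0.05}, {"xyz": [0, 0, 0], "delta_rot": [0, 0, 0], "gripper": 0.05}, {"xyz": [0, 0, 0], "delta_rot": [0, 0, 0], "gripper": 0.05}]'

```text
time: 1.95
tool_pos: [0.5607, 0.2007, 0.2337]
tcp_rot: [2.155, 1.701, 0.409]
wrist_force: [0.8, 1.7, 1.1]
width: 0.584
```

Run:
```python
from h import *
L,x,y,n,up=console();p,R=keygrasp(L,y,n,up,.126);print(p);plan(p,R)
c=cap('wrist','w1');print(state()[0]['q'],state()[0]['width'])
```

```text
[0.56155492 0.20051917 0.2329589 ]
t 1.95 rot [-0.0018 -0.0016 -0.0006] | 0.002 shift before rot(tool) [-0.      0.0004  0.0011] after rot [-0.      0.0004  0.0011]
[ 0.48732508 -0.13415339  2.05101731 -0.3912478   0.89650177 -0.65271778] 0.5864736919891491
```

View pics/w1.png

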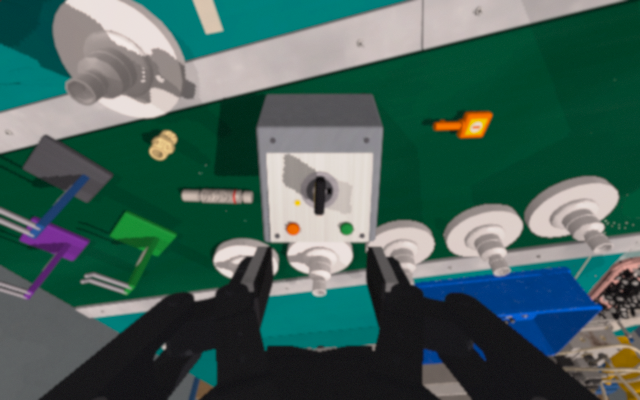

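The wrist view shows the console squarely below, with the key at (319,193), the yellow dot at (297,202) and the fingers on either side. I'll refine from this view.

Run:
```python
from h import *
c=load('w1');P=cloud(c);L,x,y,n,up=console()
Q=P.reshape(-1,3);v,u=np.mgrid[:400,:640];u=u.ravel();v=v.ravel()
C=c['pixels'].reshape(-1,3).astype(int)
q=Q-L; a=q@up;b=q@y;h=q@n
m=(abs(a)<.066)&(abs(b)<.066)&(abs(h)<.006)
W=Q[m&(C.min(1)>150)]
for _ in range(5):
    cen=W.mean(0);nn=np.linalg.svd(W-cen,full_matrices=False)[2][2];nn*=np.sign(nn[2]);d=(W-cen)@nn
    W=W[abs(d)<2.5*d.std()+1e-4]
print('plane h of L',(L-cen)@nn,nn,'tilt',np.degrees(np.arccos(nn[2])),'yaw',np.degrees(np.arctan2(-nn[1],-nn[0])),d.std())
# face outline by ray-plane on nominal plane: edges from depth mask
mask=((abs(a)<.08)&(abs(b)<.08)&(abs(h)<.005)).reshape(400,640).astype(np.uint8)
mask=cv2.morphologyEx(mask,cv2.MORPH_CLOSE,np.ones((5,5)))
cn=max(cv2.findContours(mask,0,1)[0],key=cv2.contourArea);cn=cn[:,0]
Pc=P[cn[:,1],cn[:,0]]-L;A=Pc@up;B=Pc@y
print('A range',np.percentile(A,[1,10,90,99]),'B',np.percentile(B,[1,10,90,99]))
for s in (-1,1):
    k=(s*B>.055)&(abs(A)<.05);f=np.polyfit(A[k],B[k],1);print('side',s,f,k.sum())
    k=(s*A>.055)&(abs(B)<.05);f=np.polyfit(B[k],A[k],1);print('ud',s,f,k.sum())
# key bow points
k=(h>.014)&(h<.06)&(abs(a)<.03)&(abs(b)<.03);print('key',k.sum(),'up',np.percentile(a[k],[2,50,98]),'y',np.percentile(b[k],[2,50,98]),'h',np.percentile(h[k],[50,98]))
t=k&(h>.038);print('top',t.sum(),np.percentile(a[t],[2,50,98]),np.percentile(b[t],[2,50,98]))
f=np.polyfit(a[t],b[t],1);print('key yaw',f)
yel=(C[:,0]>200)&(C[:,1]>170)&(C[:,2]<110)&m;print('yellow',a[yel].mean(),b[yel].mean(),yel.sum())
cv2.imwrite('pics/w1c.png',cv2.resize(c['pixels'][90:250,240:400],(640,640),interpolation=cv2.INTER_CUBIC)[:,:,::-1])
```

```text
plane h of L 0.0002964572934582601 [-0.44179685  0.10408844  0.8910562 ] tilt 26.993730592114822 yaw -13.257260061219707 0.0007015654872575733
A range [-0.06955402 -0.06861817  0.06009527  0.06161125] B [-0.06455863 -0.06383098  0.06395028  0.06484118]
side -1 [ 0.00621873 -0.06375886] 88
ud -1 [-0.00398749 -0.06884997] 99
side 1 [-0.00262446  0.06388644] 89
ud 1 [0.00305929 0.05996983] 88
key 425 up [-0.01982022 -0.00585059  0.01202519] y [-0.00535196 -0.00055065  0.00499722] h [0.04394266 0.0459995 ]
top 381 [-0.01953292 -0.00425379  0.01210557] [-0.00532942 -0.00056293  0.00499667]
key yaw [-0.04345585 -0.00034112]
yellow 0.014999616303994623 -0.0245721278709458 16
```

View pics/w1c.png

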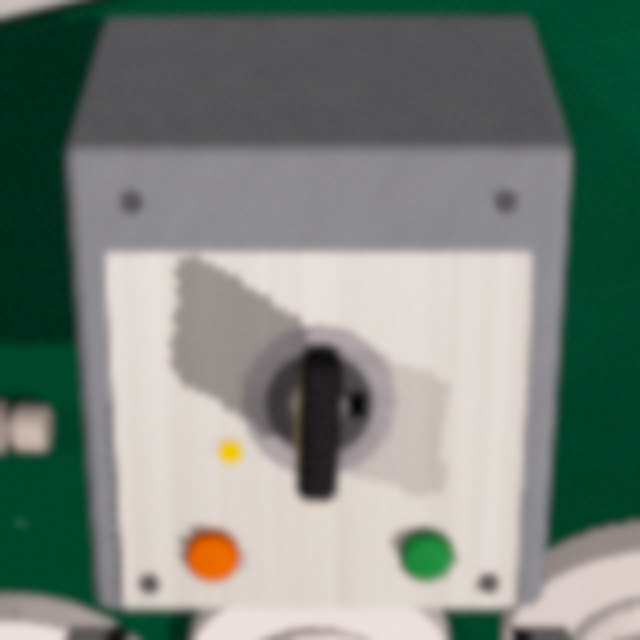

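Run:
```python
from h import *
c=load('w1');L,x,y,n,up=console()
T=np.linalg.inv(c['camera_from_world']);o=T[:3,3]
def ray(u,v,h):
    d=unproj(c,u,v,np.array(1.0))-o; t=((L+h*n-o)@n)/(d@n); q=o+d*t-L; return np.array([q@up,q@y]).round(4)
g=lambda X,Y:(240+X/4,90+Y/4)
for nm,X,Y,hs in [('ring c',320,400,(0,.002)),('ring top',320,325,(0,.002)),('ring bot',320,475,(0,.002)),('inner c',318,405,(0,.004)),('yellow',230,451,(0,)),('low edge',320,146,(0,)),('up edge',320,609,(0,)),('white panel low',320,250,(0,)),('left',67,146,(0,)),('right',573,146,(0,)),('bowlo',320,347,(.046,)),('bowhi',318,498,(.046,)),('scr',149,582,(0,)),('scr2',489,582,(0,)),('s3',131,202,(0,)),('s4',506,202,(0,))]:
    print(nm,[ray(*g(X,Y),h).tolist() for h in hs])
print((o-L)@up,(o-L)@y,(o-L)@n)
Q=cloud(c).reshape(-1,3)-L;a=Q@up;b=Q@y;h=Q@n
r=np.hypot(a+.002,b);k=(r<.022)&(h<.013);
for lo,hi in [(.006,.010),(.010,.013),(.013,.016),(.016,.019),(.019,.022)]:
    kk=k&(r>lo)&(r<hi);print(lo,kk.sum(),np.percentile(h[kk],[10,50,90]).round(4))
```

```text
ring c [[0.0011, 0.0006], [0.0006, 0.0006]]
ring top [[-0.0194, 0.0006], [-0.0198, 0.0006]]
ring bot [[0.0224, 0.0006], [0.0217, 0.0005]]
inner c [[0.0025, 0.0], [0.0014, 0.0]]
yellow [[0.0154, -0.0241]]
low edge [[-0.0653, 0.0006]]
up edge [[0.0626, 0.0005]]
white panel low [[-0.0391, 0.0006]]
left [[-0.0653, -0.0635]]
right [[-0.0652, 0.0647]]
bowlo [[-0.023, 0.0003]]
bowhi [[0.0131, -0.0001]]
scr [[0.0542, -0.0479]]
scr2 [[0.0544, 0.0485]]
s3 [[-0.0514, -0.0479]]
s4 [[-0.0513, 0.0484]]
-0.0769842937953261 -0.0009307994058751791 0.3052769202238992
0.006 70 [0.0019 0.0029 0.0105]
0.01 123 [0.0017 0.0026 0.0036]
0.013 191 [0.0015 0.0024 0.0033]
0.016 266 [0.0006 0.0019 0.0029]
0.019 281 [-0.001   0.0004  0.0022]
```

Run:
```python
from h import *
c=load('scene0');L,x,y,n,up=console();L=L+.001*up
T=np.linalg.inv(c['camera_from_world']);o=T[:3,3]
v,u=np.mgrid[:400,:640]
d=unproj(c,u,v,np.ones((400,640)))-o
t=((L-.005*y-o)@y)/(d@y);q=o+d*t[...,None]-L;A=q@up;H=q@n
C=c['pixels'].astype(int)
# enlarge & rectify to a-h plane via remap-like homography of the face plane
K=np.array([[a,h] for a in(-.05,.05) for h in(-.01,.06)])
src=np.array([proj(c,L-.005*y+a*up+h*n)[0] for a,h in K],np.float32)
dst=np.array([[(a+.05)*6000,(.06-h)*6000] for a,h in K],np.float32)
M=cv2.getPerspectiveTransform(src,dst);w=cv2.warpPerspective(c['pixels'],M,(600,420),flags=cv2.INTER_CUBIC);
for k in range(0,600,60): cv2.line(w,(k,0),(k,419),(255,0,0) if k==300 else (120,120,200),1)
for k in range(0,420,60): cv2.line(w,(0,k),(599,k),(255,0,0) if k==360 else (120,120,200),1)
cv2.imwrite('pics/rect.png',w[:,:,::-1])
```

```text
(no output)
```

View pics/rect.png

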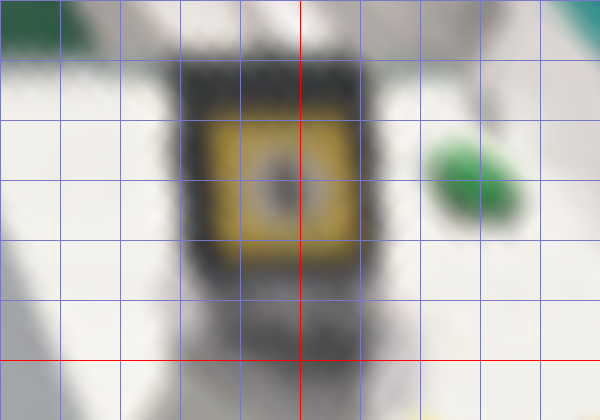

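Run:
```python
from h import *
L,x,y,n,up=console();th=.07
k=n*np.cos(th)-up*np.sin(th);u2=up*np.cos(th)+n*np.sin(th)
R=Rn.from_matrix(np.c_[y,u2,-k]);p=L-.0025*up+.018*n
plan(p,R)
```

```text
t 2.0 rot [-0.0702 -0.0023 -0.002 ] | 0.07 shift before rot(tool) [-0.0008 -0.0038  0.1216] after rot [-0.0005 -0.0123  0.121 ]
```

Request:
arm_command --rows '[{"xyz": [0, 0, 0], "delta_rot": [-0.07, -0.002, -0.002], "gripper": 0.05}, {"xyz": [-0.0001, -0.0025, 0.02], "delta_rot": [0, 0, 0], "gripper": 0.05}, {"xyz": [-0.0001, -0.0025, 0.02], "delta_rot": [0, 0, 0], "gripper": 0.05}, {"xyz": [-0.0001, -0.0025, 0.02], "delta_rot": [0, 0, 0], "gripper": 0.05}, {"xyz": [-0.0001, -0.0025, 0.02], "delta_rot": [0, 0, 0], "gripper": 0.05}, {"xyz": [-0.0001, -0.0023, 0.01], "delta_rot": [0, 0, 0], "gripper": 0.05}, {"xyz": [0, 0, 0], "delta_rot": [0, 0, 0], "gripper": 0.05}, {"xyz": [0, 0, 0], "delta_rot": [0, 0, 0], "gripper": 0.05}]'

```text
time: 2.8
tool_pos: [0.5974, 0.1917, 0.1514]
tcp_rot: [2.102, 1.66, 0.461]
wrist_force: [0.3, 1.1, 0.4]
width: 0.584
```

Run:
```python
from h import *
L,x,y,n,up=console();th=.07
k=n*np.cos(th)-up*np.sin(th);u2=up*np.cos(th)+n*np.sin(th)
R=Rn.from_matrix(np.c_[y,u2,-k]);p=L-.0025*up+.018*n
plan(p,R); c=cap('wrist','w2'); print(state()[0]['wrist_force'])
```

```text
t 2.8 rot [ 0.0007  0.0005 -0.0001] | 0.001 shift before rot(tool) [ 0.0003 -0.0005  0.0306] after rot [ 0.0003 -0.0005  0.0306]
[ 0.78297965 -0.36293715 -0.28071312]
```

View pics/w2.png

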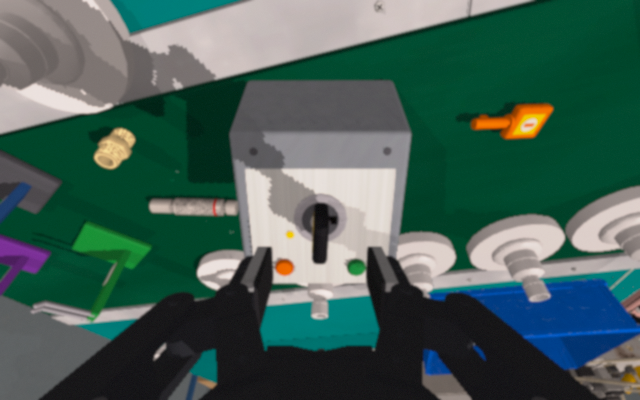

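The key at (319,232) is centred between the fingers at x ≈ 271 and 368. I'll descend the remaining 30 mm and close.

Request:
arm_command --rows '[{"xyz": [0.0001, -0.0001, 0.01], "delta_rot": [0, 0, 0], "gripper": 0.05}, {"xyz": [0.0001, -0.0002, 0.01], "delta_rot": [0, 0, 0], "gripper": 0.05}, {"xyz": [0.0001, -0.0002, 0.0106], "delta_rot": [0, 0, 0], "gripper": 0.04}, {"xyz": [0, 0, 0], "delta_rot": [0, 0, 0], "gripper": 0.02}, {"xyz": [0, 0, 0], "delta_rot": [0, 0, 0], "gripper": 0.02}, {"xyz": [0, 0, 0], "delta_rot": [0, 0, 0], "gripper": 0.02}]' --force 40

```text
time: 3.45
tool_pos: [0.6114, 0.1884, 0.1242]
tcp_rot: [2.102, 1.661, 0.46]
wrist_force: [0.7, -0.4, 0.5]
width: 0.235
```

Request:
arm_command --rows '[{"xyz": [0, 0, 0], "delta_rot": [0, 0, 0], "gripper": 0.0}, {"xyz": [0, 0, 0], "delta_rot": [0, 0, 0], "gripper": 0.0}, {"xyz": [0, 0, 0], "delta_rot": [0, 0, 0], "gripper": 0.0}, {"xyz": [0, 0, 0], "delta_rot": [0, 0, 0], "gripper": 0.0}]'

```text
time: 3.85
tool_pos: [0.6115, 0.1886, 0.1246]
tcp_rot: [2.101, 1.661, 0.461]
wrist_force: [-0.6, 0.7, 1.4]
width: 0.093
```

Run:
```python
from h import *
L,x,y,n,up=console();s,p,R=state()
print('tool force',R.inv().apply(s['wrist_force']),'mom',R.inv().apply(s['torque']),s['width']*.0854)
c=cap('wrist','w3')
p,R=L+.0008*up+.018*n,Rn.from_matrix(np.c_[y,up,-n]);plan(p,R)
```

```text
tool force [ 0.50262461  0.05818478 -1.61796711] mom [ 0.24684916  0.00056746 -0.00844361] 0.00792450265352079
t 3.9 rot [ 0.0709 -0.0001  0.0009] | 0.071 shift before rot(tool) [0.     0.0042 0.0004] after rot [0.0001 0.0042 0.0001]
```

View pics/w3.png

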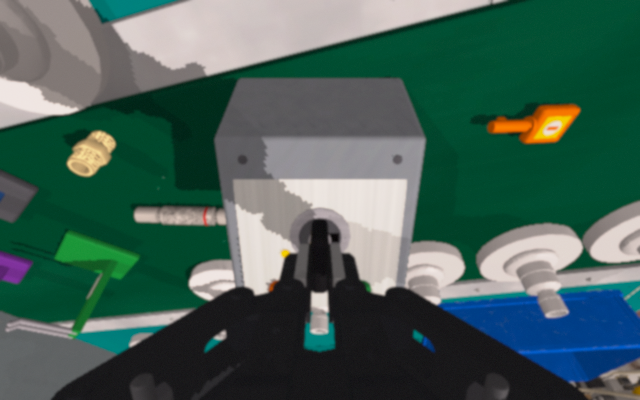

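Request:
arm_command --rows '[{"xyz": [0, 0.001, 0], "delta_rot": [0.035, 0, 0], "gripper": 0.0}, {"xyz": [0, 0.001, 0], "delta_rot": [0.035, 0, 0], "gripper": 0.0}, {"xyz": [0, 0, 0], "delta_rot": [0, 0, 0], "gripper": 0.0}, {"xyz": [0, 0, 0], "delta_rot": [0, 0, 0], "gripper": 0.0}]'

```text
time: 4.3
tool_pos: [0.6134, 0.1881, 0.1258]
tcp_rot: [2.151, 1.699, 0.409]
wrist_force: [-1.5, 0.3, 3.3]
width: 0.091
```

```bash
cat >> h.py <<'E'
def rep():
    s,p,R=state();L,x,y,n,up=console();d=p-L;M=R.as_matrix()
    c=np.array([M[:,0]@y,M[:,0]@up])
    print('t',s['time'],'up %.4f y %.4f n %.4f'%(d@up,d@y,d@n),'turn',np.arctan2(-c[1],c[0]).round(3),'F up/y/n',[round(float(np.dot(s['wrist_force'],e)),1) for e in(up,y,n)],'Mtool',R.inv().apply(s['torque']).round(3),'w',s['width'],'tilt',(M.T@-n).round(3)[:2],'q6',s['q'][5].round(2))
E
python3 -c "
from h import *
rep()"
```

```text
t 4.3 up -0.0011 y -0.0001 n 0.0183 turn 0.0 F up/y/n [0.1, -0.0, 3.7] Mtool [ 0.259  0.076 -0.007] w 0.09067646689371675 tilt [ 0.    -0.002] q6 -0.6
```

Request:
arm_command --rows '[{"xyz": [0, 0.001, 0], "delta_rot": [0, 0, 0], "gripper": 0.0}, {"xyz": [0, 0, 0], "delta_rot": [0, 0, 0], "gripper": 0.0}]'

```text
time: 4.5
tool_pos: [0.6138, 0.1881, 0.1259]
tcp_rot: [2.151, 1.701, 0.409]
wrist_force: [-3.8, 0.7, 4.5]
width: 0.092
```

```bash
python3 -c "
from h import *
rep()"
```

```text
t 4.5 up -0.0007 y 0.0000 n 0.0182 turn 0.001 F up/y/n [-1.4, -0.2, 5.8] Mtool [0.313 0.067 0.049] w 0.09236452725238102 tilt [-0.    -0.001] q6 -0.6
```

Request:
arm_command --rows '[{"xyz": [0, 0.001, 0], "delta_rot": [0, 0, 0], "gripper": 0.0}, {"xyz": [0, 0, 0], "delta_rot": [0, 0, 0], "gripper": 0.0}]'

```text
time: 4.7
tool_pos: [0.6144, 0.1878, 0.1263]
tcp_rot: [2.151, 1.701, 0.408]
wrist_force: [-5.2, 0.5, 6.1]
width: 0.094
```

```bash
python3 -c "
from h import *
rep()"
```

```text
t 4.7 up 0.0000 y -0.0001 n 0.0182 turn 0.001 F up/y/n [-1.9, -0.7, 7.8] Mtool [ 0.523  0.062 -0.031] w 0.09445907249609906 tilt [ 0. -0.] q6 -0.6
```

Request:
arm_command --rows '[{"xyz": [0, -0.0005, -0.0008], "delta_rot": [0, 0, 0], "gripper": 0.0}, {"xyz": [0, 0, 0], "delta_rot": [0, 0, 0.05], "gripper": 0.0}, {"xyz": [0, 0, 0], "delta_rot": [0, 0, 0.08], "gripper": 0.0}, {"xyz": [0, 0, 0], "delta_rot": [0, 0, 0.08], "gripper": 0.0}, {"xyz": [0, 0, 0], "delta_rot": [0, 0, 0.08], "gripper": 0.0}]'

```text
time: 5.2
tool_pos: [0.6132, 0.1879, 0.1258]
tcp_rot: [2.407, 1.386, 0.484]
wrist_force: [-1.4, 2.2, 1.1]
width: 0.098
```

```bash
python3 -c "
from h import *
rep()"
```

```text
t 5.2 up -0.0013 y -0.0003 n 0.0183 turn -0.292 F up/y/n [-1.2, 1.8, 1.9] Mtool [ 0.567  0.064 -0.066] w 0.09757556044599894 tilt [0.001 0.   ] q6 -0.31
```

Request:
arm_command --rows '[{"xyz": [0, 0, 0], "delta_rot": [0, 0, 0.1], "gripper": 0.0}, {"xyz": [0, 0, 0], "delta_rot": [0, 0, 0.1], "gripper": 0.0}, {"xyz": [0, 0, 0], "delta_rot": [0, 0, 0.1], "gripper": 0.0}, {"xyz": [0, 0, 0], "delta_rot": [0, 0, 0.1], "gripper": 0.0}, {"xyz": [0, 0, 0], "delta_rot": [0, 0, 0.1], "gripper": 0.0}, {"xyz": [0, 0, 0], "delta_rot": [0, 0, 0.1], "gripper": 0.0}, {"xyz": [0, 0, 0], "delta_rot": [0, 0, 0], "gripper": 0.0}]'

```text
time: 5.9
tool_pos: [0.6138, 0.1885, 0.1261]
tcp_rot: [2.798, 0.638, 0.619]
wrist_force: [-0.3, 3.7, 0.1]
width: 0.093
```

```bash
sed -i 's/arctan2(-c\[1\]/arctan2(c[1]/' h.py; python3 -c "
from h import *
rep()"
```

```text
t 5.9 up -0.0007 y 0.0004 n 0.0185 turn 0.889 F up/y/n [-0.9, 3.6, 0.6] Mtool [ 0.739  0.121 -0.009] w 0.09333882097107368 tilt [-0.001  0.   ] q6 0.29
```

Request:
arm_command --rows '[{"xyz": [0, 0, 0], "delta_rot": [0, 0, 0.08], "gripper": 0.0}, {"xyz": [0, 0, 0], "delta_rot": [0, 0, 0.08], "gripper": 0.0}, {"xyz": [0, 0, 0], "delta_rot": [0, 0, 0.06], "gripper": 0.0}, {"xyz": [0, 0, 0], "delta_rot": [0, 0, 0], "gripper": 0.0}]'

```text
time: 6.3
tool_pos: [0.6141, 0.1884, 0.1263]
tcp_rot: [2.89, 0.334, 0.658]
wrist_force: [0.9, 4.3, 0.2]
width: 0.089
```

```bash
python3 -c "
from h import *
rep()"
```

```text
t 6.3 up -0.0004 y 0.0004 n 0.0185 turn 1.107 F up/y/n [0.0, 4.4, 0.3] Mtool [ 0.876  0.071 -0.072] w 0.08896584817200676 tilt [-0.001  0.   ] q6 0.5
```

Request:
arm_command --rows '[{"xyz": [0, 0, 0], "delta_rot": [0, 0, 0.04], "gripper": 0.0}, {"xyz": [0, 0, 0], "delta_rot": [0, 0, 0.04], "gripper": 0.0}, {"xyz": [0, 0, 0], "delta_rot": [0, 0, 0], "gripper": 0.0}]'

```text
time: 6.6
tool_pos: [0.6142, 0.1884, 0.1265]
tcp_rot: [2.916, 0.22, 0.67]
wrist_force: [1.1, 3.9, -0.3]
width: 0.095
```

```bash
python3 -c "
from h import *
rep()"
```

```text
t 6.6 up -0.0002 y 0.0004 n 0.0186 turn 1.186 F up/y/n [0.1, 4.0, -0.3] Mtool [ 1.02   0.102 -0.068] w 0.09498305527653784 tilt [-0.001  0.   ] q6 0.58
```

Request:
arm_command --rows '[{"xyz": [0, 0, 0], "delta_rot": [0, 0, 0.04], "gripper": 0.0}, {"xyz": [0, 0, 0], "delta_rot": [0, 0, 0.04], "gripper": 0.0}, {"xyz": [0, 0, 0], "delta_rot": [0, 0, 0], "gripper": 0.0}]'

```text
time: 6.9
tool_pos: [0.6144, 0.1886, 0.1266]
tcp_rot: [2.938, 0.104, 0.683]
wrist_force: [1.7, 5.1, -1.8]
width: 0.097
```

```bash
python3 -c "
from h import *
rep()"
```

```text
t 6.9 up 0.0000 y 0.0007 n 0.0186 turn 1.266 F up/y/n [-0.4, 5.4, -1.8] Mtool [ 1.153  0.163 -0.203] w 0.09691411314714761 tilt [-0.002  0.001] q6 0.66
```

Request:
arm_command --rows '[{"xyz": [0, 0, 0], "delta_rot": [0, 0, 0.04], "gripper": 0.0}, {"xyz": [0, 0, 0], "delta_rot": [0, 0, 0], "gripper": 0.0}]'

```text
time: 7.1
tool_pos: [0.6145, 0.1888, 0.1267]
tcp_rot: [2.948, 0.046, 0.689]
wrist_force: [2.7, 5.3, -1.6]
width: 0.094
```

```bash
python3 -c "
from h import *
rep();cap('wrist','w4')"
```

```text
t 7.1 up 0.0001 y 0.0009 n 0.0187 turn 1.306 F up/y/n [0.6, 5.8, -2.0] Mtool [ 1.284  0.11  -0.229] w 0.09441252384973511 tilt [-0.002  0.001] q6 0.7
```

View pics/w4.png

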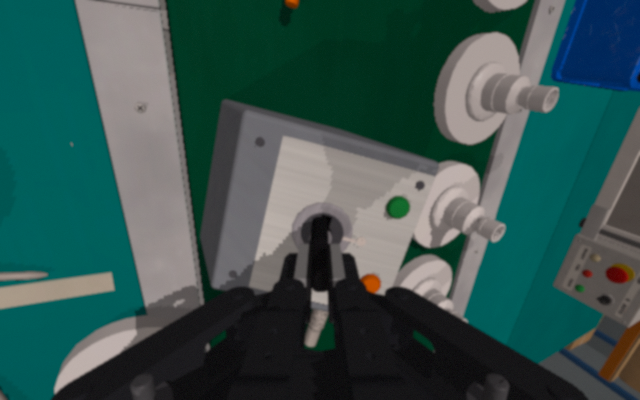

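Request:
arm_command --rows '[{"xyz": [0, 0, 0], "delta_rot": [0, 0, 0.05], "gripper": 0.0}, {"xyz": [0, 0, 0], "delta_rot": [0, 0, 0], "gripper": 0.0}, {"xyz": [0, 0, 0], "delta_rot": [0, 0, 0], "gripper": 0.0}]' --force 60

```text
time: 7.45
tool_pos: [0.6147, 0.1891, 0.1267]
tcp_rot: [2.958, -0.026, 0.696]
wrist_force: [3.4, 6.7, -1.6]
width: 0.086
```

```bash
python3 -c "
from h import *
rep();cap('wrist','w5')
c=load('w5')['pixels'][190:310,260:380]
cv2.imwrite('pics/w5c.png',cv2.resize(c,(600,600),interpolation=cv2.INTER_CUBIC)[:,:,::-1])"
```

```text
t 7.45 up 0.0002 y 0.0012 n 0.0187 turn 1.355 F up/y/n [0.8, 7.3, -2.2] Mtool [ 1.399  0.098 -0.275] w 0.08596007209165402 tilt [-0.002  0.002] q6 0.75
```

View pics/w5c.png

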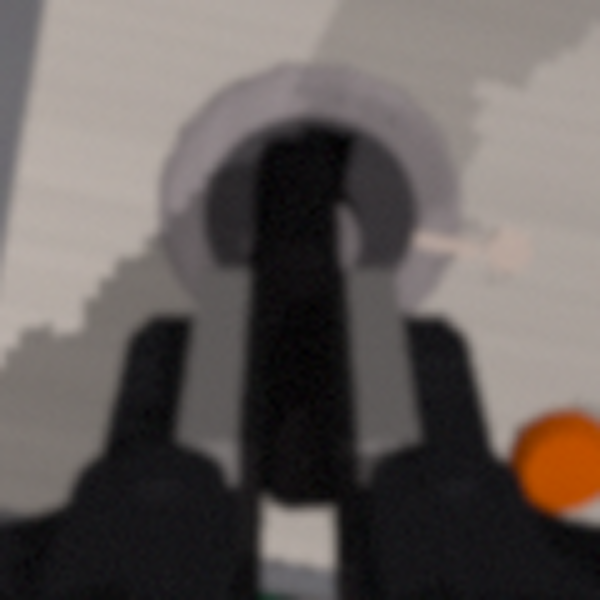

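The stop is reached: the moment rose to −0.275 N m beyond 1.3 rad. Turning back to home.

Request:
arm_command --rows '[{"xyz": [0, 0, 0], "delta_rot": [0, 0, -0.1], "gripper": 0.0}, {"xyz": [0, 0, 0], "delta_rot": [0, 0, -0.1], "gripper": 0.0}, {"xyz": [0, 0, 0], "delta_rot": [0, 0, -0.1], "gripper": 0.0}, {"xyz": [0, 0, 0], "delta_rot": [0, 0, -0.1], "gripper": 0.0}, {"xyz": [0, 0, 0], "delta_rot": [0, 0, -0.1], "gripper": 0.0}, {"xyz": [0, 0, 0], "delta_rot": [0, 0, -0.1], "gripper": 0.0}, {"xyz": [0, 0, 0], "delta_rot": [0, 0, -0.1], "gripper": 0.0}, {"xyz": [0, 0, 0], "delta_rot": [0, 0, -0.1], "gripper": 0.0}, {"xyz": [0, 0, 0], "delta_rot": [0, 0, -0.1], "gripper": 0.0}, {"xyz": [0, 0, 0], "delta_rot": [0, 0, -0.1], "gripper": 0.0}, {"xyz": [0, 0, 0], "delta_rot": [0, 0, -0.1], "gripper": 0.0}, {"xyz": [0, 0, 0], "delta_rot": [0, 0, -0.1], "gripper": 0.0}]'

```text
time: 8.7
tool_pos: [0.6135, 0.187, 0.1262]
tcp_rot: [2.289, 1.541, 0.446]
wrist_force: [-0.9, 0.8, 1.6]
width: 0.08
```

Request:
arm_command --rows '[{"xyz": [0, 0, 0], "delta_rot": [0, 0, -0.08], "gripper": 0.0}, {"xyz": [0, 0, 0], "delta_rot": [0, 0, -0.08], "gripper": 0.0}, {"xyz": [0, 0, 0], "delta_rot": [0, 0, 0], "gripper": 0.0}]'

```text
time: 9.0
tool_pos: [0.6136, 0.1869, 0.1263]
tcp_rot: [2.149, 1.703, 0.404]
wrist_force: [-0.4, 1.2, 1.2]
width: 0.077
```

```bash
python3 -c "
from h import *
rep()"
```

```text
t 9.0 up -0.0006 y -0.0012 n 0.0185 turn -0.004 F up/y/n [-0.1, 1.1, 1.4] Mtool [0.204 0.019 0.034] w 0.07740289855013248 tilt [0.002 0.   ] q6 -0.61
```

Request:
arm_command --rows '[{"xyz": [0, 0, 0], "delta_rot": [0, 0, -0.05], "gripper": 0.0}, {"xyz": [0, 0, 0], "delta_rot": [0, 0, -0.05], "gripper": 0.0}, {"xyz": [0, 0, 0], "delta_rot": [0, 0, 0], "gripper": 0.0}]'

```text
time: 9.3
tool_pos: [0.6136, 0.187, 0.1262]
tcp_rot: [2.056, 1.799, 0.378]
wrist_force: [0.0, -0.4, 1.2]
width: 0.077
```

```bash
python3 -c "
from h import *
rep()"
```

```text
t 9.3 up -0.0005 y -0.0011 n 0.0185 turn -0.101 F up/y/n [0.7, -0.4, 1.1] Mtool [ 0.259 -0.054  0.042] w 0.07693759522905161 tilt [0.002 0.   ] q6 -0.7
```

Request:
arm_command --rows '[{"xyz": [0, 0, 0], "delta_rot": [0, 0, -0.05], "gripper": 0.0}, {"xyz": [0, 0, 0], "delta_rot": [0, 0, -0.03], "gripper": 0.0}, {"xyz": [0, 0, 0], "delta_rot": [0, 0, 0], "gripper": 0.0}]'

```text
time: 9.6
tool_pos: [0.6137, 0.1871, 0.1263]
tcp_rot: [1.978, 1.873, 0.356]
wrist_force: [-0.6, -0.4, 2.0]
width: 0.081
```

```bash
python3 -c "
from h import *
rep()"
```

```text
t 9.6 up -0.0004 y -0.0009 n 0.0186 turn -0.18 F up/y/n [0.5, -0.5, 2.0] Mtool [ 0.19  -0.173  0.07 ] w 0.08100889425472213 tilt [0.002 0.   ] q6 -0.78
```

Request:
arm_command --rows '[{"xyz": [0, 0, 0], "delta_rot": [0, 0, -0.04], "gripper": 0.0}, {"xyz": [0, 0, 0], "delta_rot": [0, 0, -0.03], "gripper": 0.0}, {"xyz": [0, 0, 0], "delta_rot": [0, 0, 0], "gripper": 0.0}]'

```text
time: 9.9
tool_pos: [0.6139, 0.1873, 0.1264]
tcp_rot: [1.907, 1.936, 0.336]
wrist_force: [-0.1, 0.0, 1.0]
width: 0.083
```

```bash
python3 -c "
from h import *
rep();cap('wrist','w6')
c=load('w6')['pixels'][190:310,260:380]
cv2.imwrite('pics/w6c.png',cv2.resize(c,(600,600),interpolation=cv2.INTER_CUBIC)[:,:,::-1])"
```

```text
t 9.9 up -0.0003 y -0.0007 n 0.0186 turn -0.249 F up/y/n [0.4, 0.0, 1.0] Mtool [ 0.11  -0.174  0.165] w 0.08326739346989129 tilt [0.001 0.   ] q6 -0.85
```

View pics/w6c.png

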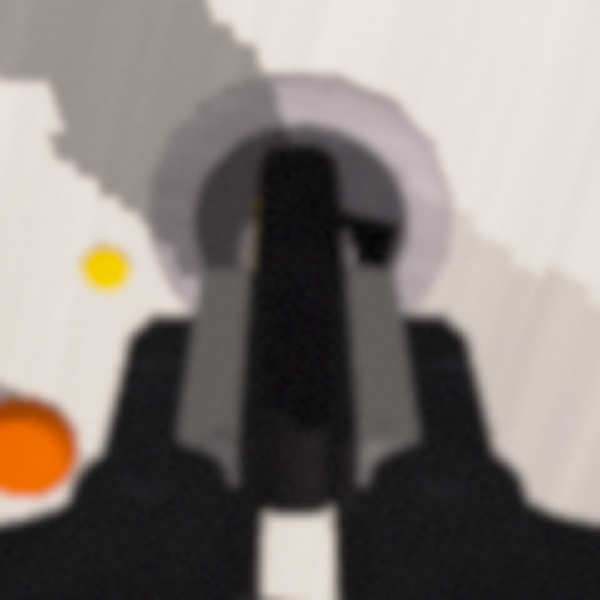

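Request:
arm_command --rows '[{"xyz": [0, 0, 0], "delta_rot": [0, 0, -0.04], "gripper": 0.0}, {"xyz": [0, 0, 0], "delta_rot": [0, 0, -0.03], "gripper": 0.0}, {"xyz": [0, 0, 0], "delta_rot": [0, 0, 0], "gripper": 0.0}]'

```text
time: 10.25
tool_pos: [0.614, 0.1875, 0.1265]
tcp_rot: [1.834, 1.998, 0.316]
wrist_force: [0.3, -1.1, 2.1]
width: 0.08
```

```bash
python3 -c "
from h import *
rep()"
```

```text
t 10.25 up -0.0002 y -0.0005 n 0.0186 turn -0.319 F up/y/n [1.4, -1.0, 1.6] Mtool [ 0.083 -0.154  0.273] w 0.08000056134337599 tilt [ 0.001 -0.   ] q6 -0.92
```

Request:
arm_command --rows '[{"xyz": [0, 0, 0], "delta_rot": [0, 0, 0.1], "gripper": 0.0}, {"xyz": [0, 0, 0], "delta_rot": [0, 0, 0.1], "gripper": 0.0}, {"xyz": [0, 0, 0], "delta_rot": [0, 0, 0.09], "gripper": 0.0}, {"xyz": [0, 0, 0], "delta_rot": [0, 0, 0], "gripper": 0.0}]'

```text
time: 10.65
tool_pos: [0.6136, 0.1878, 0.1261]
tcp_rot: [2.125, 1.73, 0.399]
wrist_force: [-0.3, -0.4, 0.5]
width: 0.079
```

```bash
python3 -c "
from h import *
rep();c=cap('wrist','w7')
L,x,y,n,up=console();Q=cloud(c)-L;a=Q@up;b=Q@y;h=Q@n;C=c['pixels'].astype(int)
t=(h>.04)&(h<.05)&(abs(b)<.008)&(a>-.03)&(a<.025)&(C.max(2)<50)
print(t.sum(),np.percentile(a[t],[2,98]),np.percentile(b[t],[2,98]),np.polyfit(a[t],b[t],1),np.polyfit(a[t],h[t],1))
c=c['pixels'][190:310,260:380]
cv2.imwrite('pics/w7c.png',cv2.resize(c,(600,600),interpolation=cv2.INTER_CUBIC)[:,:,::-1])"
```

```text
t 10.65 up -0.0008 y -0.0004 n 0.0185 turn -0.03 F up/y/n [0.0, -0.5, 0.5] Mtool [0.255 0.014 0.018] w 0.0794803901420281 tilt [0.001 0.   ] q6 -0.63
794 [-0.01551846  0.0153938 ] [-0.00498933  0.00279932] [ 0.03285908 -0.00078922] [0.02641852 0.04471804]
```

View pics/w7c.png

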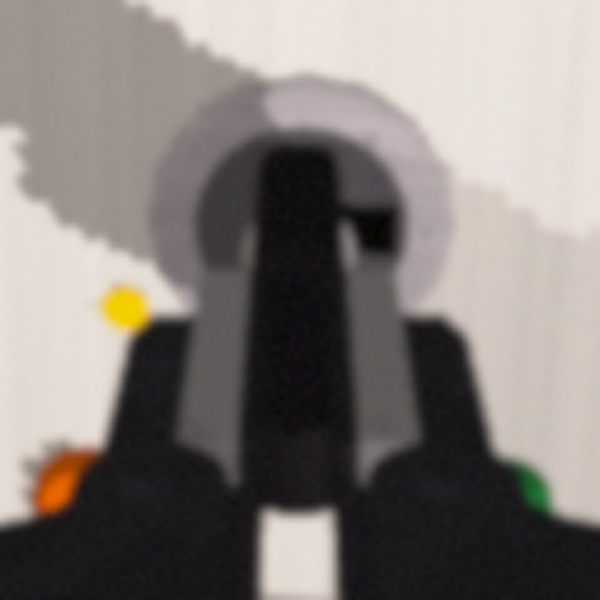

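The key stands upright with its lug at the notch and the forces near zero. Drawing it out gently.

Request:
arm_command --rows '[{"xyz": [0, 0, -0.003], "delta_rot": [0, 0, 0], "gripper": 0.0}, {"xyz": [0, 0, -0.003], "delta_rot": [0, 0, 0], "gripper": 0.0}, {"xyz": [0, 0, 0], "delta_rot": [0, 0, 0], "gripper": 0.0}]'

```text
time: 11.0
tool_pos: [0.6114, 0.1886, 0.1324]
tcp_rot: [2.122, 1.731, 0.4]
wrist_force: [0.3, -0.2, -0.7]
width: 0.081
```

```bash
python3 -c "
from h import *
rep()"
```

```text
t 11.0 up -0.0000 y -0.0001 n 0.0251 turn -0.031 F up/y/n [-0.0, -0.1, -0.8] Mtool [ 0.322  0.009 -0.004] w 0.08064342902842794 tilt [ 0.    -0.001] q6 -0.64
```

Request:
arm_command --rows '[{"xyz": [0, 0, -0.003], "delta_rot": [0, 0, 0], "gripper": 0.0}, {"xyz": [0, 0, -0.003], "delta_rot": [0, 0, 0], "gripper": 0.0}, {"xyz": [0, 0, 0], "delta_rot": [0, 0, 0], "gripper": 0.0}]'

```text
time: 11.3
tool_pos: [0.6088, 0.1892, 0.1379]
tcp_rot: [2.123, 1.73, 0.4]
wrist_force: [-0.9, 0.1, 0.5]
width: 0.079
```

```bash
python3 -c "
from h import *
rep()"
```

```text
t 11.3 up 0.0001 y -0.0001 n 0.0312 turn -0.031 F up/y/n [-0.5, -0.1, 0.9] Mtool [ 0.356  0.062 -0.005] w 0.07918122216012086 tilt [ 0.    -0.001] q6 -0.64
```

Request:
arm_command --rows '[{"xyz": [0, 0, -0.004], "delta_rot": [0, 0, 0], "gripper": 0.0}, {"xyz": [0, 0, -0.004], "delta_rot": [0, 0, 0], "gripper": 0.0}, {"xyz": [0, 0, -0.004], "delta_rot": [0, 0, 0], "gripper": 0.0}, {"xyz": [0, 0, -0.004], "delta_rot": [0, 0, 0], "gripper": 0.0}, {"xyz": [0, 0, 0], "delta_rot": [0, 0, 0], "gripper": 0.0}]'

```text
time: 11.8
tool_pos: [0.6019, 0.1911, 0.1525]
tcp_rot: [2.123, 1.73, 0.401]
wrist_force: [-0.1, -0.1, -0.3]
width: 0.084
```

```bash
python3 -c "
from h import *
rep()"
```

```text
t 11.8 up 0.0004 y 0.0002 n 0.0475 turn -0.031 F up/y/n [-0.2, -0.1, -0.3] Mtool [ 0.213 -0.034 -0.03 ] w 0.08415860746165205 tilt [-0.    -0.002] q6 -0.65
```

Request:
arm_command --rows '[{"xyz": [0, 0, -0.015], "delta_rot": [0, 0, 0], "gripper": 0.0}, {"xyz": [0, 0, -0.025], "delta_rot": [0, 0, 0], "gripper": 0.0}, {"xyz": [0, 0, -0.03], "delta_rot": [0, 0, 0], "gripper": 0.0}, {"xyz": [0, 0, -0.03], "delta_rot": [0, 0, 0], "gripper": 0.0}, {"xyz": [0, 0, 0], "delta_rot": [0, 0, 0], "gripper": 0.0}]'

```text
time: 12.3
tool_pos: [0.5588, 0.2032, 0.2472]
tcp_rot: [2.12, 1.728, 0.412]
wrist_force: [0.5, -0.2, 0.5]
width: 0.079
```

```bash
python3 -c "
from h import *
rep();cap('wrist','w8');cap('scene','s8')
s=load('s8')['pixels'][90:210,210:330]
cv2.imwrite('pics/s8c.png',np.hstack([cv2.resize(s,(400,400),interpolation=cv2.INTER_CUBIC),cv2.resize(load('w8')['pixels'][150:310,240:400],(400,400),interpolation=cv2.INTER_CUBIC)])[:,:,::-1])"
```

```text
t 12.3 up 0.0035 y 0.0020 n 0.1521 turn -0.029 F up/y/n [0.7, -0.1, 0.2] Mtool [ 0.229  0.061 -0.003] w 0.07912992425559351 tilt [-0.005 -0.008] q6 -0.68
```

View pics/s8c.png

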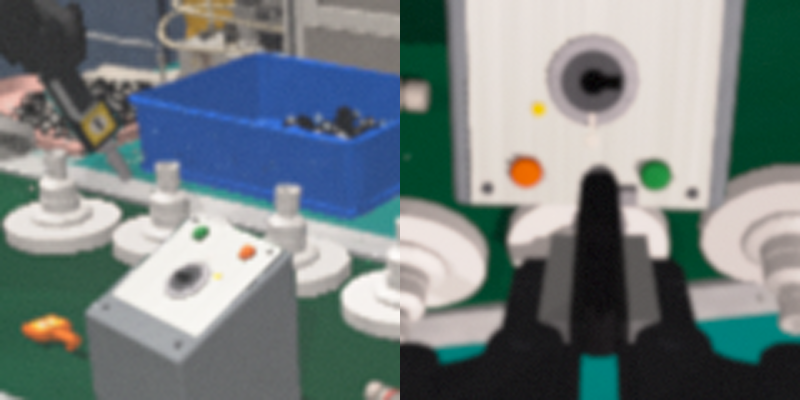

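The key is out, and the plug's notch sits at home. Now to measure the hook from the first pictures and compute the transfer.

Run:
```python
from h import *
for n in ['top0','scene0']:
  c=load(n);Q=cloud(c).reshape(-1,3);C=c['pixels'].reshape(-1,3).astype(int)
  m=(Q[:,2]>.1)&(Q[:,2]<.125)&(Q[:,0]>.54)&(Q[:,0]<.605)&(abs(Q[:,1]+.19)<.06)&(C.min(1)>130)
  P=Q[m];ang=np.radians(30)
  for _ in range(4):
    hx=np.array([np.cos(ang),np.sin(ang)]);hy=np.array([-hx[1],hx[0]])
    b=P[:,:2]@hy;a=P[:,:2]@hx;mid=(b.min()+b.max())/2
    sl=[];ce=[]
    for k in (b>mid,b<=mid):
        f=np.polyfit(a[k],b[k],1);sl.append(f[0]);ce.append(np.polyval(f,a.mean()))
    ang+=np.arctan(np.mean(sl))
  print(n,m.sum(),'yaw',np.degrees(ang),'lines',ce,'mid',np.mean(ce),'front a',a.min(),'ztop',np.percentile(P[:,2],[50,90]))
  # base / post edges in hook frame
  hx=np.array([np.cos(ang),np.sin(ang)]);hy=np.array([-hx[1],hx[0]])
  a=Q[:,:2]@hx;b=Q[:,:2]@hy;mb=np.mean(ce)
  base=(Q[:,2]>.006)&(Q[:,2]<.014)&(abs(b-mb)<.06)&(a>a[m].min()-.1)&(a<a[m].min()+.12)&(C.max(1)<130)&(C.max(1)-C.min(1)<25)
  print(' base b',np.percentile(b[base],[1,99]),'a',np.percentile(a[base],[1,99]))
  post=(Q[:,2]>.05)&(Q[:,2]<.113)&(abs(b-mb)<.03)&(C[:,2]>C[:,0]+40)&(a<a[m].min()+.09)&(a>a[m].min()+.02)
  print(' post b',np.percentile(b[post],[1,99]),'a',np.percentile(a[post],[1,50,99]))
```

```text
top0 76 yaw 25.88907348498505 lines [np.float64(-0.41497510613364064), np.float64(-0.4358302636750259)] mid -0.4254026849043333 front a 0.4117233297481545 ztop [0.10970468 0.1124978 ]
 base b [-0.46749004 -0.38359957] a [0.40875487 0.49762263]
 post b [-0.44148881 -0.40822739] a [0.46840495 0.47289475 0.47793358]
scene0 61 yaw 25.75287645476455 lines [np.float64(-0.4134551699225481), np.float64(-0.43419820738321685)] mid -0.4238266886528825 front a 0.4091746857502533 ztop [0.10998918 0.11283726]
 base b [-0.46542429 -0.38339795] a [0.40728308 0.49452174]
 post b [-0.44180179 -0.40636176] a [0.46557939 0.4687067  0.47564276]
```

```bash
cat >> h.py <<'E'
def hook(a0=.452,b0=-.425,yaw=25.8):
    t=np.radians(yaw);hx=np.array([np.cos(t),np.sin(t),0]);hy=np.array([-hx[1],hx[0],0])
    o=a0*hx+b0*hy;return o,hx,hy
def hpose(a,b,z,tilt=0):
    o,hx,hy=hook();return o+a*hx+b*hy+np.array([0,0,z]),Rn.from_matrix(np.c_[hx,-hy,[0,0,-1]])
def hrep():
    s,p,R=state();o,hx,hy=hook();d=p-o;M=R.as_matrix()
    print('t',s['time'],'hook x %.4f y %.4f z %.4f'%(d@hx,d@hy,d[2]),'F',[round(float(np.dot(s['wrist_force'],e)),1) for e in(hx,hy,np.array([0,0,1]))],'yawerr',np.arctan2(M[:,0]@hy,M[:,0]@hx).round(3),'z',M[:,2].round(3),'w',s['width'])
E
python3 - <<'E'
from h import *
plan(*hpose(-.01,0,.236)); print(hpose(-.01,0,.236)[0])
E
```

```text
t 12.4 rot [ 0.4454 -0.2048  0.8999] | 1.025 shift before rot(tool) [-0.3785  0.0884  0.0576] after rot [-0.1478  0.364   0.0062]
[ 0.58291411 -0.19026333  0.236     ]
```

Request:
arm_command --rows '[{"xyz": [0, 0, 0], "delta_rot": [0.0557, -0.0256, 0.1125], "gripper": 0.0}, {"xyz": [0, 0, 0], "delta_rot": [0.0557, -0.0256, 0.1125], "gripper": 0.0}, {"xyz": [0, 0, 0], "delta_rot": [0.0557, -0.0256, 0.1125], "gripper": 0.0}, {"xyz": [0, 0, 0], "delta_rot": [0.0557, -0.0256, 0.1125], "gripper": 0.0}, {"xyz": [0, 0, 0], "delta_rot": [0.0557, -0.0256, 0.1125], "gripper": 0.0}, {"xyz": [0, 0, 0], "delta_rot": [0.0557, -0.0256, 0.1125], "gripper": 0.0}, {"xyz": [0, 0, 0], "delta_rot": [0.0557, -0.0256, 0.1125], "gripper": 0.0}, {"xyz": [0, 0, 0], "delta_rot": [0.0557, -0.0256, 0.1125], "gripper": 0.0}, {"xyz": [0, 0, 0], "delta_rot": [0, 0, 0], "gripper": 0.0}]'

```text
time: 13.3
tool_pos: [0.5581, 0.1997, 0.2383]
tcp_rot: [3.063, 0.696, -0.01]
wrist_force: [-0.0, -0.3, -1.0]
width: 0.077
```

Request:
arm_command --rows '[{"xyz": [-0.0123, 0.0303, 0], "delta_rot": [0, 0, 0], "gripper": 0.0}, {"xyz": [-0.0123, 0.0303, 0], "delta_rot": [0, 0, 0], "gripper": 0.0}, {"xyz": [-0.0123, 0.0303, 0], "delta_rot": [0, 0, 0], "gripper": 0.0}, {"xyz": [-0.0123, 0.0303, 0], "delta_rot": [0, 0, 0], "gripper": 0.0}, {"xyz": [-0.0123, 0.0303, 0], "delta_rot": [0, 0, 0], "gripper": 0.0}, {"xyz": [-0.0123, 0.0303, 0], "delta_rot": [0, 0, 0], "gripper": 0.0}, {"xyz": [-0.0123, 0.0303, 0], "delta_rot": [0, 0, 0], "gripper": 0.0}, {"xyz": [-0.0123, 0.0303, 0], "delta_rot": [0, 0, 0], "gripper": 0.0}, {"xyz": [-0.0123, 0.0303, 0], "delta_rot": [0, 0, 0], "gripper": 0.0}, {"xyz": [-0.0123, 0.0303, 0], "delta_rot": [0, 0, 0], "gripper": 0.0}, {"xyz": [-0.0123, 0.0303, 0], "delta_rot": [0, 0, 0], "gripper": 0.0}, {"xyz": [-0.0123, 0.0303, 0], "delta_rot": [0, 0, 0], "gripper": 0.0}]'

```text
time: 14.5
tool_pos: [0.5817, -0.1912, 0.2396]
tcp_rot: [3.061, 0.705, -0.007]
wrist_force: [-0.7, -0.1, -0.8]
width: 0.085
```

Request:
arm_command --rows '[{"xyz": [0, 0, 0], "delta_rot": [0, 0, 0], "gripper": 0.0}]'

```text
time: 14.6
tool_pos: [0.5817, -0.1938, 0.2395]
tcp_rot: [3.06, 0.699, -0.007]
wrist_force: [0.5, -0.0, -0.7]
width: 0.078
```

Run:
```python
from h import *
plan(*hpose(-.01,0,.236));hrep();cap('wrist','w9');cap('scene','s9');print(state()[0]['q'])
```

```text
t 14.6 rot [ 0.0014  0.0052 -0.0014] | 0.006 shift before rot(tool) [ 0.0026 -0.0027  0.0035] after rot [ 0.0026 -0.0027  0.0035]
t 14.6 hook x -0.0126 y -0.0027 z 0.2395 F [0.5, -0.3, -0.7] yawerr -0.001 z [-0.004 -0.004 -1.   ] w 0.07804399369359431
[-0.35575353  0.13053477  1.70323566 -0.00232955  1.31162977 -0.80503988]
```

View pics/w9.png

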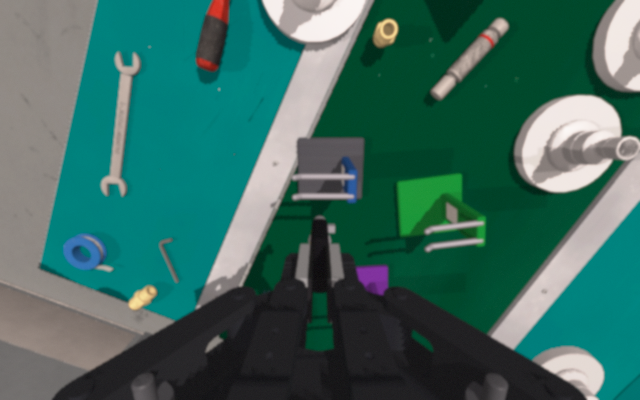

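View pics/s9.png

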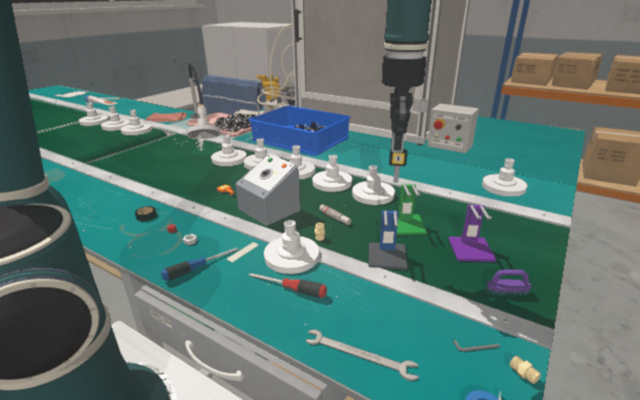

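The wrist view shows the blue hook's prongs at (295–353, 177 and 197), with the held key in front of them at (320,250). The scene view shows the marked face towards the camera at (398,158). Refining the prong and key lines.

Run:
```python
from h import *
c=load('w9');Q=cloud(c);C=c['pixels'].astype(int);o,hx,hy=hook()
D=Q-o;a=D@hx;b=D@hy;z=Q[...,2]
m=(z>.1)&(z<.12)&(abs(b)<.02)&(a>-.045)&(a<.012)
print(m.sum(),np.percentile(z[m],[5,50,95]))
for s in(1,-1):
    k=m&(s*b>0);print(s,k.sum(),np.polyfit(a[k],b[k],1).round(4),np.percentile(b[k],[3,97]).round(4),np.percentile(a[k],[1,99]).round(4))
post=(C[...,2]>C[...,0]+40)&(abs(b)<.03)&(z>.1)&(z<.115)&(a>0)&(a<.04);print('post',np.percentile(a[post],[3,97]),np.percentile(b[post],[3,97]),post.sum())
base=(z>.006)&(z<.014)&(abs(a)<.06)&(abs(b)<.06)&(C.max(2)<130)&(C.max(2)-C.min(2)<25);print('base',np.percentile(a[base],[1,99]),np.percentile(b[base],[1,99]))
cv2.imwrite('pics/w9c.png',np.hstack([cv2.resize(C[120:300,250:400].astype(np.uint8),(500,600),interpolation=cv2.INTER_CUBIC)])[:,:,::-1])
s=load('s9')['pixels'][130:200,370:430];cv2.imwrite('pics/s9c.png',cv2.resize(s,(510,595),interpolation=cv2.INTER_CUBIC)[:,:,::-1])
```

```text
623 [0.10605503 0.10855144 0.11280877]
1 314 [-0.0045  0.011 ] [0.0082 0.0136] [-0.042   0.0111]
-1 309 [-0.0015 -0.0094] [-0.0123 -0.007 ] [-0.0418  0.0117]
post [0.01490839 0.02462849] [-0.01595704  0.01764854] 271
base [-0.04362648  0.04394245] [-0.03344276  0.04214054]
```

View pics/w9c.png

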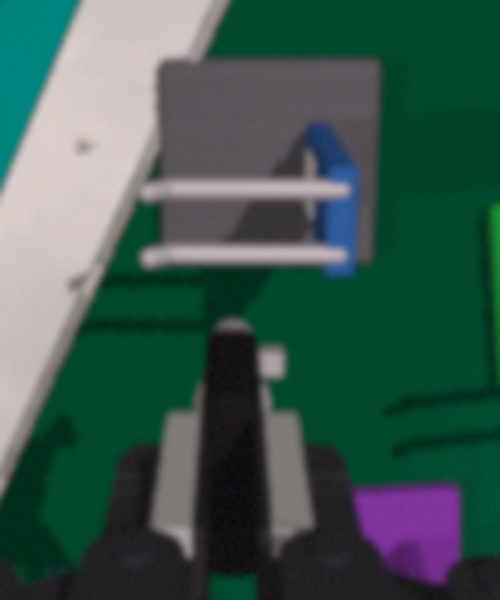

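View pics/s9c.png

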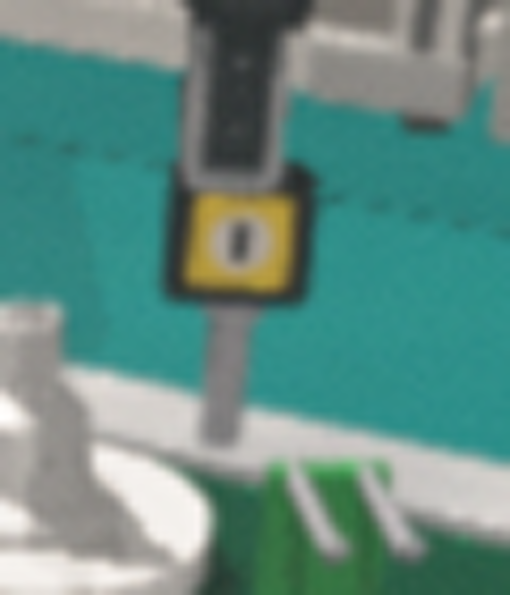

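Run:
```python
from h import *
c=load('s9');s,p,R=state();M=R.as_matrix()
f=lambda q:((proj(c,p+M@np.array(q))[0]-[370,130])*8.5).round(0).tolist()
print('tcp',f([0,0,0]),'tip front face',f([-.005,0,0]),'back',f([-.0195,0,0]))
for kz in(-36,0,34): print(kz,[f([-.005,s*.017,.006-kz/1000]) for s in(-1,0,1)])
# tool-frame y,z of the key from cloud
Q=cloud(c);C=c['pixels'].astype(int)
D=(Q-p)@M
m=(abs(D[...,0])<.025)&(abs(D[...,1])<.03)&(D[...,2]>-.06)&(D[...,2]<.07)
for z0 in np.arange(-.05,.07,.005):
    k=m&(D[...,2]>=z0)&(D[...,2]<z0+.005)
    if k.sum(): print(z0.round(3),k.sum(),'y',np.percentile(D[...,1][k],[3,50,97]).round(4),'x',np.percentile(D[...,0][k],[10,50,90]).round(4),C[k].mean(0).round(0))
```

```text
tcp [213.0, 268.0] tip front face [214.0, 276.0] back [217.0, 299.0]
-36 [[128.0, 438.0], [200.0, 441.0], [273.0, 444.0]]
0 [[138.0, 297.0], [212.0, 300.0], [287.0, 302.0]]
34 [[149.0, 158.0], [224.0, 161.0], [300.0, 164.0]]
-0.05 29 y [-0.0101 -0.0009  0.0105] x [-0.0179 -0.0151 -0.0089] [81. 84. 84.]
-0.045 33 y [-0.0109 -0.0005  0.0108] x [-0.0181 -0.0162 -0.0081] [77. 83. 82.]
-0.04 31 y [-0.011  -0.0019  0.0095] x [-0.0169 -0.0131 -0.0072] [78. 84. 83.]
-0.035 27 y [-0.0109 -0.0015  0.01  ] x [-0.0169 -0.0148 -0.0099] [83. 88. 87.]
-0.03 33 y [-0.0105  0.0028  0.0168] x [-0.011  -0.0089 -0.0024] [ 97. 102. 101.]
-0.025 36 y [-0.0117  0.008   0.019 ] x [-0.0111 -0.0055 -0.0039] [92. 92. 74.]
-0.02 43 y [-0.0127  0.0002  0.0187] x [-0.0066 -0.0056 -0.0037] [127. 118.  70.]
-0.015 41 y [-0.0129  0.0044  0.0193] x [-0.0069 -0.0056 -0.0033] [124. 119.  90.]
-0.01 46 y [-0.0118  0.0029  0.0197] x [-0.0072 -0.0051 -0.0027] [125. 119.  89.]
-0.005 38 y [-0.0123  0.0032  0.0189] x [-0.0078 -0.0056 -0.0044] [128. 119.  71.]
-0.0 40 y [-0.0115  0.0046  0.0191] x [-0.0066 -0.0049 -0.0026] [85. 86. 61.]
0.005 23 y [-0.0083  0.0021  0.0118] x [-0.007  -0.0048 -0.0029] [ 86. 101. 101.]
0.01 10 y [-0.0014  0.0026  0.0064] x [-0.0056 -0.0037 -0.0024] [112. 122. 122.]
0.015 12 y [-0.001   0.003   0.0069] x [-0.0054 -0.0038 -0.002 ] [115. 124. 124.]
0.02 11 y [-0.0006  0.0032  0.0074] x [-0.0057 -0.0045 -0.0021] [118. 124. 124.]
0.025 11 y [-0.0003  0.0037  0.0072] x [-0.0061 -0.0041 -0.0026] [122. 126. 126.]
0.03 12 y [-0.0011  0.0031  0.0075] x [-0.0066 -0.0049 -0.0016] [132. 134. 134.]
0.035 12 y [-0.0014  0.0025  0.0065] x [-0.0069 -0.0037 -0.0014] [141. 139. 139.]
0.04 7 y [-0.0008  0.0029  0.0071] x [-0.0052 -0.0047 -0.0027] [155. 153. 152.]
```

Run:
```python
from h import *
c=load('w9');s,p,R=state();M=R.as_matrix();Q=cloud(c);C=c['pixels']
D=(Q-p)@M
for v in range(205,320,6):
    print(v,[ (u,D[v,u].round(3).tolist(),int(C[v,u].mean())) for u in (302,319,339)])
f=lambda q:(proj(c,p+M@np.array(q))[0]).round(0).tolist()
print([ (z,f([0,-.017,z])) for z in(.006,-.01,-.028)],f([0,.017,-.028]),'tip',f([.01,-.011,0]),f([.01,-.011,-.027]))
```

```text
205 [(302, [-0.028, 0.054, 0.238], 27), (319, [-0.003, 0.055, 0.241], 26), (339, [0.026, 0.055, 0.24], 39)]
211 [(302, [-0.028, 0.064, 0.241], 39), (319, [-0.003, 0.064, 0.24], 24), (339, [0.026, 0.065, 0.242], 39)]
217 [(302, [-0.028, 0.074, 0.243], 26), (319, [-0.003, 0.0, 0.038], 100), (339, [0.026, 0.073, 0.239], 38)]
223 [(302, [-0.029, 0.083, 0.241], 38), (319, [-0.003, -0.011, -0.003], 18), (339, [0.027, 0.083, 0.242], 38)]
229 [(302, [-0.029, 0.093, 0.241], 38), (319, [-0.003, -0.011, -0.012], 18), (339, [0.027, 0.093, 0.241], 38)]
235 [(302, [-0.029, 0.102, 0.24], 39), (319, [-0.003, -0.011, -0.02], 20), (339, [0.027, 0.102, 0.241], 39)]
241 [(302, [-0.029, 0.113, 0.242], 40), (319, [-0.003, -0.009, -0.026], 28), (339, [0.027, 0.112, 0.24], 39)]
247 [(302, [-0.011, -0.009, -0.032], 122), (319, [-0.003, -0.006, -0.025], 27), (339, [0.007, -0.009, -0.032], 94)]
253 [(302, [-0.011, -0.009, -0.038], 123), (319, [-0.003, -0.003, -0.027], 23), (339, [0.007, -0.008, -0.037], 108)]
259 [(302, [-0.011, -0.008, -0.043], 124), (319, [-0.003, 0.001, -0.025], 15), (339, [0.006, -0.009, -
[... 563 characters left out ...]
01, -0.07], 33)]
295 [(302, [-0.009, -0.009, -0.073], 31), (319, [-0.003, 0.207, 0.241], 40), (339, [0.005, -0.01, -0.073], 34)]
301 [(302, [-0.009, -0.01, -0.077], 33), (319, [-0.003, 0.219, 0.24], 39), (339, [0.004, -0.01, -0.077], 35)]
307 [(302, [-0.009, -0.01, -0.081], 33), (319, [-0.003, 0.231, 0.242], 41), (339, [0.004, -0.01, -0.08], 29)]
313 [(302, [-0.008, -0.009, -0.083], 31), (319, [-0.003, 0.241, 0.239], 38), (339, [0.003, -0.014, -0.089], 26)]
319 [(302, [-0.008, -0.007, -0.083], 29), (319, [-0.003, 0.254, 0.241], 35), (339, [0.004, -0.011, -0.088], 26)]
[(0.006, [324.0, 208.0]), (-0.01, [324.0, 217.0]), (-0.028, [324.0, 229.0])] [324.0, 288.0] tip [340.0, 221.0] [344.0, 239.0]
```

Run:
```python
from h import *
plan(*hpose(-.0095,.0048,.165))
```

```text
t 14.7 rot [-0.0012  0.0043 -0.0004] | 0.004 shift before rot(tool) [ 0.002  -0.0044  0.0746] after rot [ 0.0017 -0.0044  0.0746]
```

Request:
arm_command --rows '[{"xyz": [0.0005, -0.0011, 0.015], "delta_rot": [-0.001, 0.004, 0], "gripper": 0.0}, {"xyz": [0.0005, -0.0011, 0.02], "delta_rot": [0, 0, 0], "gripper": 0.0}, {"xyz": [0.0005, -0.0011, 0.02], "delta_rot": [0, 0, 0], "gripper": 0.0}, {"xyz": [0.0005, -0.0011, 0.0196], "delta_rot": [0, 0, 0], "gripper": 0.0}, {"xyz": [0, 0, 0], "delta_rot": [0, 0, 0], "gripper": 0.0}, {"xyz": [0, 0, 0], "delta_rot": [0, 0, 0], "gripper": 0.0}]'

```text
time: 15.3
tool_pos: [0.582, -0.1842, 0.166]
tcp_rot: [3.062, 0.704, 0.0]
wrist_force: [-0.1, -0.7, 0.9]
width: 0.082
```

Run:
```python
from h import *
plan(*hpose(-.0095,.0048,.165));hrep();w=cap('wrist','w10');s=cap('scene','s10')
cv2.imwrite('pics/x10.png',np.hstack([cv2.resize(w['pixels'][150:300,250:400],(400,400),interpolation=cv2.INTER_CUBIC),cv2.resize(s['pixels'][160:250,350:440],(400,400),interpolation=cv2.INTER_CUBIC)])[:,:,::-1])
o,hx,hy=hook()
for nm,c in(('w',w),('s',s)):
    D=cloud(c)-o;a=D@hx;b=D@hy;z=D[...,2]
    for lo,hi in((.122,.135),(.135,.15),(.157,.175),(.175,.19)):
        k=(z>lo)&(z<hi)&(abs(a+.01)<.015)&(abs(b)<.03)
        if k.sum():print(nm,lo,k.sum(),'b',np.percentile(b[k],[2,50,98]).round(4),'a',np.percentile(a[k],[2,50,98]).round(4))
    for sg in(1,-1):
        k=(z>.1)&(z<.113)&(sg*b>.004)&(sg*b<.017)&(a>-.036)&(a<.012);print(nm,'prong',sg,k.sum(),np.median(b[k]) if k.sum() else 0)
```

```text
t 15.3 rot [ 0.0001 -0.0003  0.0014] | 0.001 shift before rot(tool) [-0.0013  0.001   0.001 ] after rot [-0.0013  0.001   0.001 ]
t 15.3 hook x -0.0082 y 0.0058 z 0.1660 F [-0.4, -0.6, 0.9] yawerr 0.001 z [ 0.  0. -1.] w 0.0815684027881545
w 0.122 34 b [0.0053 0.007  0.0083] a [-0.0121 -0.0062  0.0013]
w 0.135 58 b [0.0008 0.004  0.006 ] a [-0.0032 -0.0003  0.0018]
w 0.157 165 b [0.0024 0.0194 0.0203] a [-0.0159 -0.009  -0.0024]
w 0.175 216 b [-0.0042  0.0192  0.0199] a [-0.0141 -0.0093 -0.0046]
w prong 1 479 0.011436629647445797
w prong -1 270 -0.009377013268684304
s 0.122 22 b [-0.0021  0.0024  0.0067] a [-0.0142 -0.0106 -0.0065]
s 0.135 32 b [-0.0011  0.0034  0.0075] a [-0.0135 -0.0111 -0.0072]
s 0.157 108 b [-0.0133  0.003   0.0189] a [-0.0159 -0.0123 -0.0079]
s 0.175 105 b [-0.0141  0.0019  0.0186] a [-0.0154 -0.0127 -0.0097]
s prong 1 30 0.011532675003575965
s prong -1 31 -0.009691467184233176
```

View pics/x10.png

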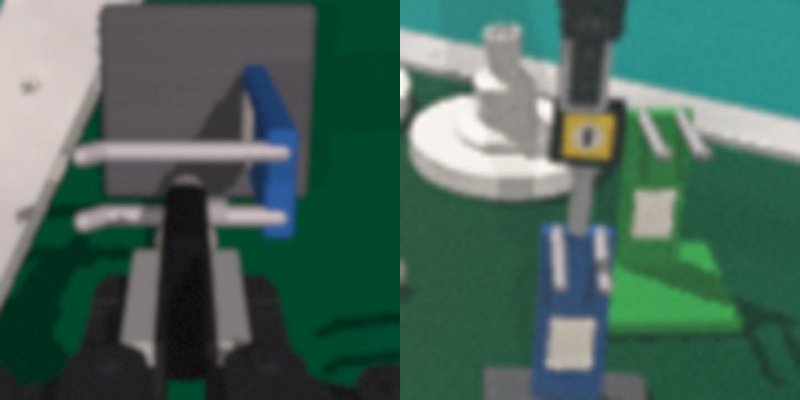

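Key centreline is at b ≈ +2.8 mm and the prong midline at +1.0 mm (both views agree). I'll shift 1.8 mm and lower.

Request:
arm_command --rows '[{"xyz": [0, 0.0018, 0], "delta_rot": [0, 0, 0], "gripper": 0.0}, {"xyz": [0, 0, 0], "delta_rot": [0, 0, 0], "gripper": 0.0}, {"xyz": [0, 0, 0.008], "delta_rot": [0, 0, 0], "gripper": 0.0}, {"xyz": [0, 0, 0.008], "delta_rot": [0, 0, 0], "gripper": 0.0}, {"xyz": [0, 0, 0.008], "delta_rot": [0, 0, 0], "gripper": 0.0}, {"xyz": [0, 0, 0], "delta_rot": [0, 0, 0], "gripper": 0.0}]'

```text
time: 16.0
tool_pos: [0.5817, -0.1867, 0.1399]
tcp_rot: [-3.061, -0.7, 0.003]
wrist_force: [-0.6, -0.5, -1.9]
width: 0.078
```

Run:
```python
from h import *
hrep();w=cap('wrist','w11');s=cap('scene','s11')
cv2.imwrite('pics/x11.png',np.hstack([cv2.resize(w['pixels'][150:300,250:400],(400,400),interpolation=cv2.INTER_CUBIC),cv2.resize(s['pixels'][160:250,350:440],(400,400),interpolation=cv2.INTER_CUBIC)])[:,:,::-1])
```

```text
t 16.0 hook x -0.0095 y 0.0038 z 0.1399 F [-0.8, -0.2, -1.9] yawerr -0.001 z [-0.002  0.001 -1.   ] w 0.07823290565714747
```

View pics/x11.png

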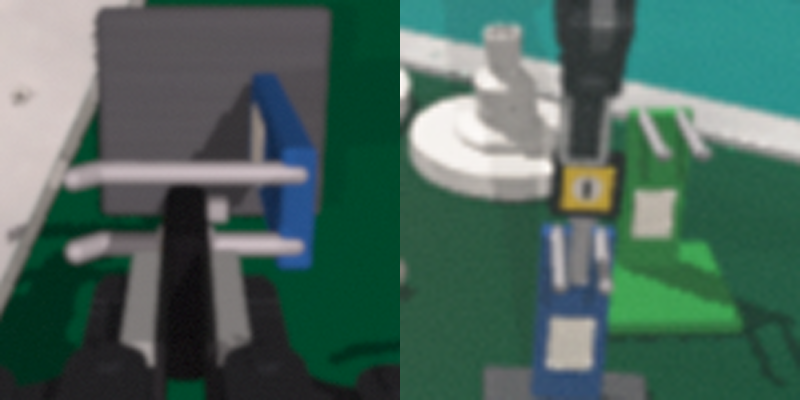

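The shank has entered between the prongs at scene-crop (578,255). Lowering further.

Request:
arm_command --rows '[{"xyz": [0, 0, 0.006], "delta_rot": [0, 0, 0], "gripper": 0.0}, {"xyz": [0, 0, 0.006], "delta_rot": [0, 0, 0], "gripper": 0.0}, {"xyz": [0, 0, 0.006], "delta_rot": [0, 0, 0], "gripper": 0.0}, {"xyz": [0, 0, 0], "delta_rot": [0, 0, 0], "gripper": 0.0}]'

```text
time: 16.5
tool_pos: [0.5824, -0.1868, 0.1229]
tcp_rot: [-3.062, -0.7, 0.001]
wrist_force: [-0.8, -0.4, -0.6]
width: 0.079
```

```bash
python3 -c "
from h import *
hrep()"
```

```text
t 16.5 hook x -0.0090 y 0.0033 z 0.1229 F [-0.9, -0.0, -0.6] yawerr -0.001 z [-0.001  0.    -1.   ] w 0.07902902690835625
```

Request:
arm_command --rows '[{"xyz": [0, 0, 0.0015], "delta_rot": [0, 0, 0], "gripper": 0.0}, {"xyz": [0, 0, 0.0015], "delta_rot": [0, 0, 0], "gripper": 0.0}, {"xyz": [0, 0, 0], "delta_rot": [0, 0, 0], "gripper": 0.0}]'

```text
time: 16.8
tool_pos: [0.5833, -0.1872, 0.1213]
tcp_rot: [3.062, 0.7, 0.002]
wrist_force: [0.8, -0.6, -0.7]
width: 0.079
```

Run:
```python
from h import *
hrep();w=cap('wrist','w12');s=cap('scene','s12')
cv2.imwrite('pics/x12.png',np.hstack([cv2.resize(w['pixels'][150:300,250:400],(400,400),interpolation=cv2.INTER_CUBIC),cv2.resize(s['pixels'][160:250,350:440],(400,400),interpolation=cv2.INTER_CUBIC)])[:,:,::-1])
```

```text
t 16.8 hook x -0.0083 y 0.0026 z 0.1213 F [0.4, -0.8, -0.7] yawerr -0.001 z [ 0.002 -0.    -1.   ] w 0.07853262809282635
```

View pics/x12.png

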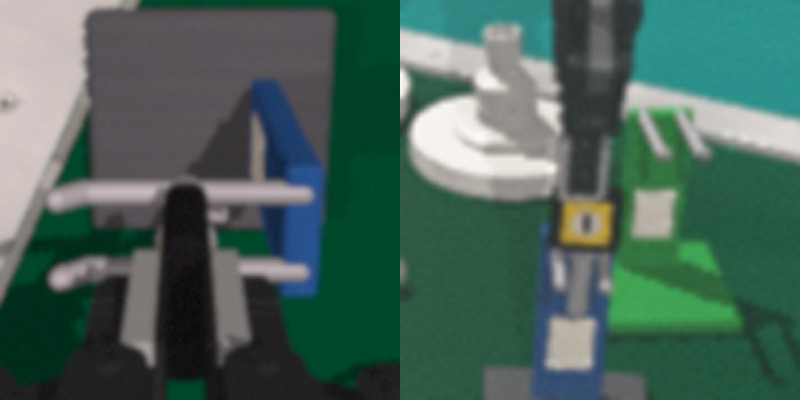

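Request:
arm_command --rows '[{"xyz": [0, 0, 0.0015], "delta_rot": [0, 0, 0], "gripper": 0.0}, {"xyz": [0, 0, 0.0015], "delta_rot": [0, 0, 0], "gripper": 0.0}, {"xyz": [0, 0, 0], "delta_rot": [0, 0, 0], "gripper": 0.0}]'

```text
time: 17.2
tool_pos: [0.5831, -0.1871, 0.1181]
tcp_rot: [3.062, 0.7, 0.002]
wrist_force: [0.3, 0.6, -1.2]
width: 0.084
```

```bash
python3 -c "
from h import *
hrep()"
```

```text
t 17.2 hook x -0.0085 y 0.0028 z 0.1181 F [0.5, 0.4, -1.2] yawerr -0.001 z [ 0.001 -0.    -1.   ] w 0.08432574888337002
```

Request:
arm_command --rows '[{"xyz": [0, 0, 0.001], "delta_rot": [0, 0, 0], "gripper": 0.0}, {"xyz": [0, 0, 0.001], "delta_rot": [0, 0, 0], "gripper": 0.0}, {"xyz": [0, 0, 0], "delta_rot": [0, 0, 0], "gripper": 0.0}]'

```text
time: 17.5
tool_pos: [0.5837, -0.1871, 0.1173]
tcp_rot: [3.062, 0.7, 0.004]
wrist_force: [-1.1, 0.9, 4.6]
width: 0.082
```

```bash
python3 -c "
from h import *
hrep()"
```

```text
t 17.5 hook x -0.0079 y 0.0025 z 0.1173 F [-0.6, 1.3, 4.6] yawerr -0.001 z [ 0.002 -0.    -1.   ] w 0.08154902266535924
```

Contact is at 4.6 N, as predicted. Releasing gently.

Request:
arm_command --rows '[{"xyz": [0, 0, -0.0003], "delta_rot": [0, 0, 0], "gripper": 0.01}, {"xyz": [0, 0, 0], "delta_rot": [0, 0, 0], "gripper": 0.014}, {"xyz": [0, 0, 0], "delta_rot": [0, 0, 0], "gripper": 0.018}, {"xyz": [0, 0, 0], "delta_rot": [0, 0, 0], "gripper": 0.022}, {"xyz": [0, 0, 0], "delta_rot": [0, 0, 0], "gripper": 0.022}]' --force 20

```text
time: 18.0
tool_pos: [0.5832, -0.1872, 0.1164]
tcp_rot: [3.062, 0.7, 0.002]
wrist_force: [0.4, -0.2, -0.4]
width: 0.257
```

Run:
```python
from h import *
hrep();w=cap('wrist','w13');s=cap('scene','s13')
cv2.imwrite('pics/x13.png',np.hstack([cv2.resize(w['pixels'][150:300,250:400],(400,400),interpolation=cv2.INTER_CUBIC),cv2.resize(s['pixels'][160:250,350:440],(400,400),interpolation=cv2.INTER_CUBIC)])[:,:,::-1])
```

```text
t 18.0 hook x -0.0084 y 0.0026 z 0.1164 F [0.3, -0.4, -0.4] yawerr -0.001 z [ 0.001 -0.    -1.   ] w 0.25729136384566603
```

View pics/x13.png

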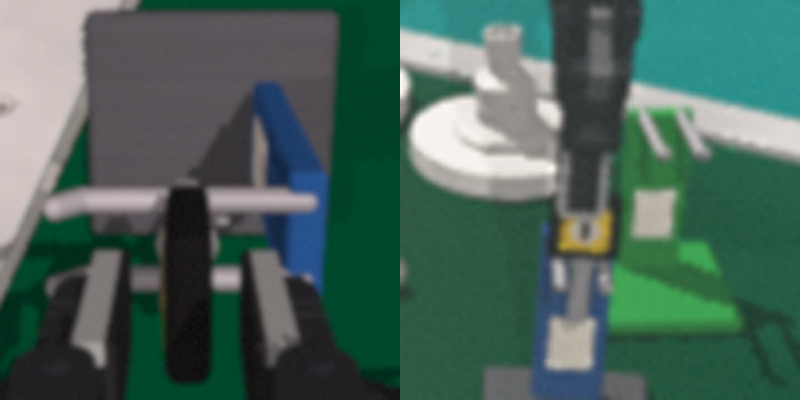

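The key is free of both pads and sits upright across both prongs. Lifting straight off.

Request:
arm_command --rows '[{"xyz": [0, 0, -0.005], "delta_rot": [0, 0, 0], "gripper": 0.024}, {"xyz": [0, 0, -0.01], "delta_rot": [0, 0, 0], "gripper": 0.024}, {"xyz": [0, 0, -0.02], "delta_rot": [0, 0, 0], "gripper": 0.024}, {"xyz": [0, 0, -0.03], "delta_rot": [0, 0, 0], "gripper": 0.024}, {"xyz": [0, 0, -0.04], "delta_rot": [0, 0, 0], "gripper": 0.024}, {"xyz": [0, 0, -0.04], "delta_rot": [0, 0, 0], "gripper": 0.024}, {"xyz": [0, 0, 0], "delta_rot": [0, 0, 0], "gripper": 0.024}, {"xyz": [0, 0, 0], "delta_rot": [0, 0, 0], "gripper": 0.024}, {"xyz": [0, 0, 0], "delta_rot": [0, 0, 0], "gripper": 0.024}, {"xyz": [0, 0, 0], "delta_rot": [0, 0, 0], "gripper": 0.024}]'

```text
time: 19.1
tool_pos: [0.582, -0.1867, 0.2598]
tcp_rot: [-3.061, -0.7, 0.002]
wrist_force: [0.7, 0.0, -0.2]
width: 0.282
```

Run:
```python
from h import *
hrep();w=cap('wrist','w14');s=cap('scene','s14');t=cap('top','t14')
cv2.imwrite('pics/x14.png',np.hstack([cv2.resize(w['pixels'][130:300,240:410],(400,400),interpolation=cv2.INTER_CUBIC),cv2.resize(s['pixels'][180:270,350:440],(400,400),interpolation=cv2.INTER_CUBIC)])[:,:,::-1])
o,hx,hy=hook()
for nm,c in(('w',w),('s',s)):
    D=cloud(c)-o;a=D@hx;b=D@hy;z=D[...,2]
    k=(z>.116)&(z<.155)&(abs(a+.01)<.02)&(abs(b)<.03)
    print(nm,k.sum(),'b',np.percentile(b[k],[2,50,98]).round(4),'a',np.percentile(a[k],[2,50,98]).round(4),'z',np.percentile(z[k],[2,98]).round(4))
t0=load('top0');T=np.hstack([t0['pixels'][160:250,210:410],t['pixels'][160:250,210:410]])
cv2.imwrite('pics/t14c.png',cv2.resize(T,None,fx=2,fy=2)[:,:,::-1])
```

```text
t 19.1 hook x -0.0093 y 0.0036 z 0.2598 F [0.6, -0.3, -0.2] yawerr -0.001 z [-0.001  0.001 -1.   ] w 0.28207830894245023
w 349 b [-0.0152  0.0035  0.0168] a [-0.0139 -0.0088 -0.0047] z [0.1197 0.1442]
s 223 b [-0.0158  0.0001  0.0165] a [-0.0151 -0.0124 -0.0059] z [0.1168 0.1446]
```

View pics/x14.png

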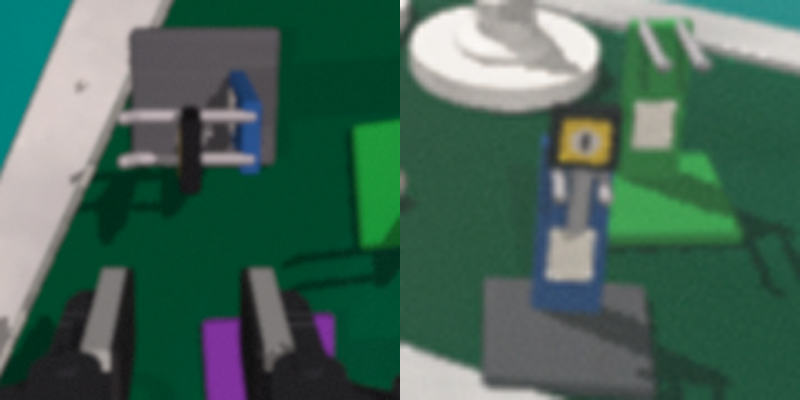

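View pics/t14c.png

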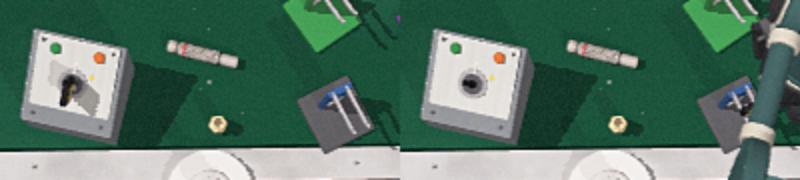

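The key hangs at the seat with its bow centred (b ≈ 0, a ≈ −10 mm, top at z ≈ 0.144). The marked face is outward, and the nipple and gauge have not moved. Handing in.

```bash
python3 -c "
from h import *
print(bot.finish_job())"
```

```text
the job is handed in; nothing more can be done
None
```

I turned the key clockwise to the yellow-dot stop, turned it back to the white-dot stop, drew it out and hung it on the blue-post hook. I then let go, lifted the gripper clear and handed the job in at about 19 s of the 54 s allowed.

**Turning:** I judged both stops by the moment on the tool, which rose clearly at each end (about −0.28 N m at yellow and +0.27 N m at white). I had no direct reading of the plug angle. The key then came out without resistance, and the notch in the empty lock pointed to its home position.

**Hanging:**
- The shank hangs between the prongs and the bow lies across both.
- The yellow face points outward.
- In two views the key sits within about 1 mm of the seat sideways and 2 mm along the prongs, with its top at the expected height of 144 mm.
- The gripper is about 10 cm above it and touching nothing.

**Nipple and plug gauge:** both are where they were in the first top view.

**Disagreement:** the pictures showed the fingers holding only the top few millimetres of the bow, although the reported tool position suggested a deeper grip. The key did not slip noticeably.

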